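# Release a balance's cam lock, then load the check weight

## Robot

A 7-joint arm with a two-finger parallel gripper is mounted at the origin on a cart in front of the work surface, level with it; the furniture and walls round the work are solid. World frame = base frame: x ahead of the robot, y to its left, z up, the work surface at z = 0. Lengths are in m, angles in rad, forces in N, time in s.
With the tool pointing down it reaches from about 0.425 to 0.925 m from the base axis. Payload 6.8 kg.
Tool frame: the origin (TCP) lies midway between the tips of the shut fingers; the grasp point (between the pads) lies 19 mm behind it; z points along the fingers, y is the line along which they close (so a half turn about z gives the same grasp; the last joint's range is limited). The gripper opens to 85 mm and grips with 20 to 120 N. Pads are 22 mm wide; open, the fingers measure 114 mm over their backs; the gripper's body (76 mm by 85 mm) begins 54 mm behind the grasp point. The pads swing forward as they close: fully open they stand 13 mm farther back than shut.
Start: joints at [1.056, 0.477, 0.022, 1.555, -0.011, 1.109, -0.083], TCP at [0.267, -0.62, 0.231] pointing down, gripper open.
Joint ranges: [-2.96, 2.96], [-0.34, 2.1], [-1.41, 1.46], [0.24, 2.44], [-1.37, 4.51], [0.17, 1.92], [-2.96, 2.96]. Speed limits (rad/s): [2.39, 2.39, 3.14, 3.14, 3.14, 3.14, 3.14].

## Interface

Orientations are given as a rotation vector (axis times angle).
In Python, from bench import r gives the robot as it stands. The module is installed in compiled form; this text tells all that it offers.
- The arm moves only by the tool apply_moves, never from a script. Its argument "rows" is a list of rows, each a list of 6 numbers: the shift along the tool's x, y, z scaled (see below), then the turn, a rotation vector about the tool's x, y, z scaled (see below). A call has 1 to 5 rows; each row is the pose to reach, as a shift and turn from the pose commanded when the call began, along the tool's axes at that moment; what a row does not reach only later rows make up. The controller multiplies each number of a shift by 0.25 m and each number of a turn by 90 degrees. A row lasts 1/8 s, in which the tool goes at most 62.5 mm and 10.7 degrees, less where a joint would pass 70% of its speed; a pose out of reach is approached as far as the arm can. A call with a number of a shift or a turn outside -1 to 1 is refused whole. A call with a gripper value outside its range is refused whole. "claw" is the opening, from 0 (shut) to 1 (fully open), set as the call begins (left out, the last holds). The fingers move at their own pace and stop on an object; "newtons" is the grip in N (left out, the last holds). Time passes only in rows, so rows that repeat a pose let the fingers close. It gives the time, the measured TCP pose, the force, the opening and the grip force at its end, in the units of the state.
- r.get_obs(): the state, without advancing time (a new reading comes with each control period).
- r.grab_frame(name): name is "scene" or "top" or "wrist"; returns a dict with "pixels" (480x640x3 uint8, red, green, blue), "intrinsics" (3x3 intrinsics, pixels), "dist" ([k1, k2, p1, p2, k3] as OpenCV has them; the pictures are not rectified), "eye" and "attitude" of the camera in the world. Camera axes: x right, y up, looking along -z (the intrinsics and any distortion apply to the point x, -y, -z); pixel columns grow to the right and rows downward; lengths in m; the calibration is good to about 2 mm. A picture is of the moment at which its call begins. There is no depth.
- r.hand_in(): hands the job in; it is judged then, once.
Trained networks look in a picture, given as the dict that the camera call returned (one of the last four; its "shot" number tells which), for a name from the list of things; names that differ only in an ending like _2 or _b are one class to them, and where a whole thing is asked for, a point or a joint stands for the part that bears it (a point fixed in the world has none). Each returns a list of dicts, best first, with "conf" (0 to 1); they miss things now and then, are a little off and sometimes report something else, mostly with a low value. They report only what shows in the picture. A call takes as long as a camera call.
- r.search_frame(picture, thing): "rect" ([left, top, width, height] in pixels, round what is visible of it).
- r.outline_of(picture, thing): "pixels" (480x640 bool, what is visible of it) and "rect" ([left, top, width, height] in pixels, round what is visible of it).
- r.landmark_of(picture, thing): "point" ([column, row] in pixels: a listed point, or the origin of a listed thing).
The state is a dict: "clock": time; "joints": joint angles; "qvel": joint speeds; "tau": joint torques, N m; "tcp_pos": TCP position; "orientation": TCP orientation; "contact_force": force on the tool from outside, world axes, zero at the start; "moment": the same for the moment, N m; "grip_width": finger opening in m; "gripper_force": force on a finger pad.
Only numpy, scipy, OpenCV 4.12 (cv2) and the standard library are available. Lean on these libraries where they do the work, as an engineer would, in place of code of your own. Each camera call takes 0.05 s, during which the arm holds its last target. There are 200 camera calls.

## Task

Release the transport lock of the laboratory balance: turn the knob on its sloping front panel clockwise until the sprung pin beside the knob drops fully into the notch of the hidden cam, and leave it dropped. Then stand the larger of the two calibration weights upright on the middle of the weighing pan, set down and not dropped. Leave the other things on the bench where they are.

Things in the scene. Friction and masses are not known exactly. Their poses are not given: they have to be found in the camera images.
- balance: white balance, fixed to the bench, 210 x 200 mm, 68 mm high at the deck; origin under its middle on the bench, x from its low sloping front to its back, y to its left, z up. The front panel slopes 35 degrees from level (outward normal (-0.574, 0, 0.819) in this frame); the pan is on the flat deck behind it
- pan_centre (a point): centre of the top face of the round steel pan, 90 mm across, 77 mm above the bench; axes as the balance
- knob_grip (a point): on the axis of the knob, where to grip it: a black bar 40 mm long (this frame's x), 12 mm thick (y), 29 mm tall along its axis z, which points out of the panel; the bar ends 7 mm beyond this point. It turns clockwise seen by someone facing the panel (negative about z) against light friction, about 0.1 N m. A disc 28 mm across and 2 mm high lies under the bar, on the cover
- cover_top (a point): centre of the flat top of the round grey cover under the knob, 80 mm across, 25 mm below knob_grip. The cam beneath is at an unknown angle to the knob: its notch reaches the pin after 1.1 to 2.5 rad of clockwise turn. Over the last 0.25 rad the cam pulls the knob on, then the notch's wall stops it; forcing it past (0.4 to 2 N m) lifts the pin out again. A hard stop comes 0.7 rad later
- lock_pin (a joint): travel of the sprung steel pin that slides along the balance's y, left of the knob, its 17 mm round head outside a grey guide block: 0 m with its ball end on the cam's rim (head 7 mm clear of the guide), 0.005 when fully dropped into the notch (5 mm nearer the knob, head 2 mm from the guide)
- pin_head (a point): centre of the outer end face of that pin's head; moves 5 mm towards the knob, along -y of the balance, when the pin drops. It lies 72 mm to the left of the knob's axis when the pin is up
- weight_1: the larger steel calibration weight, 24 mm across, 30 mm tall, about 100 g, a cylinder with a knob on top, standing on the bench; origin at the centre of its underside, z up. Can be gripped across its full height as a 24 mm cylinder
- weight_2: the smaller calibration weight, same shape, 19 mm across, 22 mm tall; stays where it is
- petri_dish: shallow round dish, 65 mm across, 13 mm tall, on the bench in front of the balance; leave alone
- vial_04: brown screw-cap vial, 23 mm across, 48 mm tall, standing between the balance and the weights; leave alone
- tweezers: steel tweezers 130 mm long lying on the bench to the front right; leave alone
- filter_1: white syringe filter 27 mm across, 16 mm tall, on the bench to the right; leave alone
- marker_2: marker pen 134 mm long lying on the bench in front of the balance; leave alone

How it is judged:
By the outcome, as a careful person would: the job done as asked, in the order asked, and still so for the second after the job is handed in, with the robot touching nothing.
It also fails if it takes over 61 s, if anything falls off the work surface, if the arm or the gripper's body presses on something with over 40 N, if the wrist force passes 120 N, or if a joint passes its speed limit or range.

## Working session

There is one attempt and no reset: what is moved stays moved. The work goes in short steps, Python scripts to look and compute and a tool call to move; the robot and the scene stay as the last step left them, time stands still between calls to the robot, and variables do not carry over. Pictures are saved under pics/ and viewed, at most 11 in all, crops included, and the job is handed in when it is done.

Besides the shell and the picture viewer there is one more tool, called after "Call:" by a JSON object that holds its "api" and its "payload", one argument or row to a line. apply_moves: Moves the arm, as the interface text tells. Its arguments: {"type":"object","properties":{"rows":{"type":"array","items":{"type":"array","items":{"type":"number"}}},"claw":{"type":"number"},"newtons":{"type":"number"}},"required":["rows"]}

```bash
mkdir -p pics
cat > h.py <<'E'
import numpy as np, cv2
from scipy.spatial.transform import Rotation as R
from bench import r
def att(p):
    a=np.array(p["attitude"],float)
    return a if a.shape==(3,3) else R.from_rotvec(a).as_matrix() if a.size==3 else R.from_quat(a).as_matrix()
def ray(p,uv):
    n=cv2.undistortPoints(np.array([[uv]],float),np.array(p["intrinsics"]),np.array(p["dist"]))[0,0]
    d=att(p)@np.array([n[0],-n[1],-1]); return np.array(p["eye"]),d/np.linalg.norm(d)
def atz(p,uv,z):
    o,d=ray(p,uv); return o+d*(z-o[2])/d[2]
def tri(obs):
    A=np.zeros((3,3));b=np.zeros(3)
    for p,uv in obs:
        o,d=ray(p,uv);M=np.eye(3)-np.outer(d,d);A+=M;b+=M@o
    X=np.linalg.solve(A,b)
    return X,[float(np.linalg.norm(np.cross(X-ray(p,uv)[0],ray(p,uv)[1]))) for p,uv in obs]
def proj(p,X):
    c=att(p).T@(np.array(X)-np.array(p["eye"])); c=c*[1,-1,-1]
    return cv2.projectPoints(c.reshape(1,1,3),np.zeros(3),np.zeros(3),np.array(p["intrinsics"]),np.array(p["dist"]))[0][0,0]
def save(p,n): cv2.imwrite("pics/"+n,p["pixels"][:,:,::-1])
def move(Tp,To,cp=None,co=None):
    "rows number: target pose (pos, Rotation) from current pose"
    s=r.get_obs(); cp=np.array(s["tcp_pos"]) if cp is None else cp; co=R.from_rotvec(s["orientation"]) if co is None else co
    return np.r_[co.inv().apply(np.array(Tp)-cp)/0.25,(co.inv()*To).as_rotvec()/(np.pi/2)].round(3)
E
python3 - <<'E'
from h import *
np.set_printoptions(precision=4,suppress=True)
s=r.get_obs();print({k:np.round(v,3) for k,v in s.items()})
P={n:r.grab_frame(n) for n in("scene","top")}
for n,p in P.items():
    save(p,n+"0.png");print(n,p["eye"],p["attitude"])
    for t in "balance pan_centre knob_grip cover_top pin_head weight_1 weight_2 vial_04 petri_dish filter_1 tweezers marker_2".split():
        print(n,t,[(np.round(d["point"],1).tolist(),round(d["conf"],2)) for d in r.landmark_of(p,t)][:3])
E
```

```text
{'clock': np.float64(0.0), 'joints': array([ 1.056,  0.478,  0.022,  1.556, -0.011,  1.109, -0.083]), 'qvel': array([ 0.   , -0.001,  0.001,  0.001,  0.   , -0.001, -0.   ]), 'tau': array([  0.001, -59.645,   1.608, -28.119,   0.012,   0.009,   0.   ]), 'tcp_pos': array([ 0.267, -0.619,  0.23 ]), 'orientation': array([-3.075, -0.634,  0.001]), 'contact_force': array([-0.131, -0.461,  0.037]), 'moment': array([0.013, 0.039, 0.034]), 'gripper_force': np.float64(0.0), 'grip_width': np.float64(0.086)}
scene [-0.0688 -0.8098  0.5224] [ 1.1067 -0.3573 -0.599 ]
scene balance [([310.5, 253.3], 0.93), ([296.4, 342.0], 0.72)]
scene pan_centre [([328.4, 218.0], 0.83)]
scene knob_grip [([275.8, 233.0], 0.65)]
scene cover_top []
scene pin_head []
scene weight_1 [([347.3, 331.1], 0.55)]
scene weight_2 [([347.3, 331.1], 0.55)]
scene vial_04 [([357.7, 305.0], 0.61), ([257.8, 309.3], 0.49)]
scene petri_dish [([257.3, 306.7], 0.75)]
scene filter_1 [([359.1, 372.6], 0.7)]
scene tweezers [([296.1, 341.4], 0.92)]
scene marker_2 [([204.0, 262.7], 0.79), ([308.9, 251.6], 0.28)]
top [ 0.4134 -0.0511  1.152 ] [ 0.072  -0.0878 -1.588 ]
top balance [([268.3, 219.4], 0.78), ([397.6, 279.8], 0.65), ([384.3, 221.8], 0.27)]
top pan_centre [([266.8, 192.2], 0.97)]
top knob_grip [([267.8, 258.4], 0.74)]
top cover_top [([271.6, 253.1], 0.69)]
top pin_head [([268.7, 192.5], 0.46), ([237.6, 246.9], 0.45)]
top weight_1 [([381.6, 220.7], 0.68), ([394.7, 279.1], 0.64)]
top weight_2 [([381.6, 220.7], 0.68), ([394.7, 279.1], 0.64)]
top vial_04 [([371.9, 254.0], 0.66)]
top petri_dish [([324.3, 320.9], 0.91)]
top filter_1 [([443.5, 311.2], 0.71)]
top tweezers [([326.0, 318.3], 0.74), ([387.3, 327.2], 0.6)]
top marker_2 [([207.8, 314.6], 0.53)]
```

View pics/top0.png

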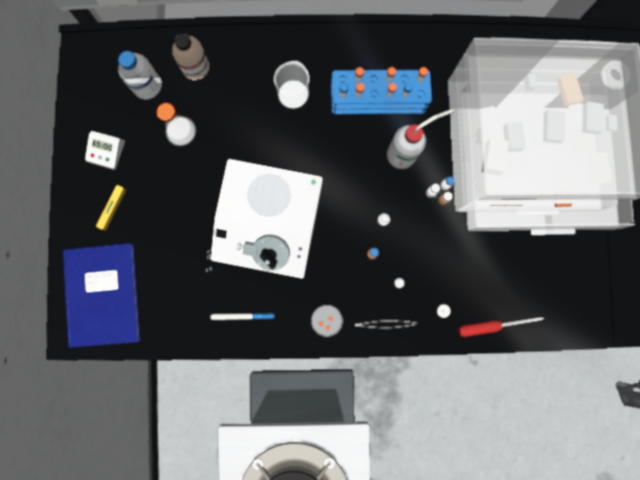

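View pics/scene0.png

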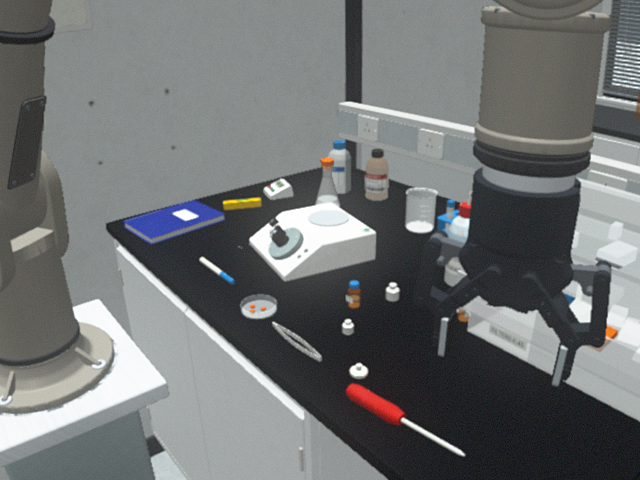

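Run:
```python
from h import *
np.set_printoptions(precision=4,suppress=True)
p=r.grab_frame("top"); q=r.grab_frame("scene")
for t,uv,z in [("pan",(266.8,192.2),.077),("bal",(268.3,219.4),0),("knob",(267.8,258.4),.065),("pin",(237.6,246.9),.05),("wA",(381.6,220.7),0),("wB",(394.7,279.1),0),("vial",(371.9,254),0),("petri",(324.3,320.9),0),("filter",(443.5,311.2),0)]:
    print(t,atz(p,uv,z))
print("pan tri",tri([(p,(266.8,192.2)),(q,(328.4,218))]))
print("knob tri",tri([(p,(267.8,258.4)),(q,(275.8,233))]))
for t in("weight_1","balance"):
    print([(d["rect"],round(d["conf"],2),int(d["pixels"].sum())) for d in r.outline_of(p,t)],[(d["rect"],round(d["conf"],2)) for d in r.outline_of(q,t)])
```

```text
pan [0.631  0.0433 0.077 ]
bal [0.5867 0.0473 0.    ]
knob [0.4973 0.0435 0.065 ]
pin [0.5233 0.1068 0.05  ]
wA [ 0.5796 -0.1976  0.    ]
wB [ 0.4528 -0.2219  0.    ]
vial [ 0.5077 -0.1744  0.    ]
petri [ 0.3671 -0.0693  0.    ]
filter [ 0.3817 -0.3252  0.    ]
pan tri (array([0.633 , 0.0429, 0.0723]), [0.0013785721460615756, 0.001378572146061735])
knob tri (array([0.4963, 0.0426, 0.0765]), [0.00012018137959142231, 0.00012018137959143452])
[([376.3, 213.6, 15.6, 14.5], 0.61, 120), ([393.6, 276.9, 9.3, 9.7], 0.59, 56)] [([386.2, 282.4, 14.0, 20.0], 0.63), ([270.3, 222.6, 17.0, 25.3], 0.63), ([238.7, 292.8, 37.0, 30.7], 0.48), ([342.1, 319.4, 12.2, 19.0], 0.46)]
[([210.3, 157.2, 116.5, 120.8], 0.75, 10118), ([257.9, 245.9, 16.1, 21.9], 0.38, 255)] [([247.5, 201.9, 130.8, 76.8], 0.73), ([347.3, 277.9, 14.1, 32.4], 0.64)]
```

The top view shows the balance at about (267,218), yawed roughly -9.5°, with the knob at (268,258). The larger weight is at (383,219), the smaller at (399,283) and the vial at (373,253). The scene view agrees with this. Next I'll work out the balance frame and the moves to a viewing pose facing the panel.

```bash
cat >> h.py <<'E'
def bal(yaw): return R.from_euler('z',yaw)
def toolR(yaw,phi=0,tilt=np.radians(35)):
    "tool facing panel: z=-normal, x upslope, then turned phi about tool z"
    z=np.array([np.sin(tilt),0,-np.cos(tilt)]); x=np.array([np.cos(tilt),0,np.sin(tilt)])
    return bal(yaw)*R.from_matrix(np.c_[x,np.cross(z,x),z])*R.from_euler('z',phi)
E
python3 - <<'E'
from h import *
np.set_printoptions(precision=4,suppress=True)
p=r.grab_frame("top")
d=r.outline_of(p,"balance")[0]["pixels"].astype(np.uint8)
c=max(cv2.findContours(d,0,2)[0],key=cv2.contourArea)
print(cv2.boxPoints(cv2.minAreaRect(c)))
C=[(228,159),(322,176)]  # back deck corners
a,b=[atz(p,u,.068) for u in C]; print(a,b,np.linalg.norm(a-b),"yaw",np.degrees(np.arctan2(*( (a-b)[[1,0]])))-90)
yaw=np.radians(-9.5)
s=r.get_obs();cp=np.array(s["tcp_pos"]);co=R.from_rotvec(s["orientation"])
n=bal(yaw).apply([-.574,0,.819]); K=np.array([.4963,.0426,.0765])
for T,O in [((.43,-.42,.26),toolR(0,0,0)),((.48,-.18,.26),toolR(yaw,0,.3)),(K+.13*n,toolR(yaw))]:
    print(T,move(T,O,cp,co).tolist(), np.degrees((co.inv()*O).magnitude())); cp,co=np.array(T),O
E
```

```text
[[438. 305.]
 [448. 305.]
 [448. 316.]
 [438. 316.]]
[0.7043 0.124  0.068 ] [ 0.6645 -0.0694  0.068 ] 0.19743719738391693 yaw -11.612208742642153
(0.43, -0.42, 0.26) [0.915, -0.477, -0.115, 0.0, -0.0, 0.259] 23.304942366095663
(0.48, -0.18, 0.26) [0.2, -0.96, 0.0, -0.016, 0.191, 0.105] 19.62203786571288
[0.4227 0.0549 0.183 ] [-0.455, -0.889, 0.182, 0.0, 0.198, 0.0] 17.811266146075315
```

Call:
{"api": "apply_moves", "payload": {
  "rows": [
    [0.915,-0.477,-0.115,0,0,0.259],
    [0.915,-0.477,-0.115,0,0,0.259],
    [0.915,-0.477,-0.115,0,0,0.259],
    [0.915,-0.477,-0.115,0,0,0.259],
    [0.915,-0.477,-0.115,0,0,0.259]
  ],
  "claw": 0.5
}}

```text
clock: 2.33
tcp_pos: [0.4345, -0.415, 0.2608]
orientation: [-3.14, -0.014, -0.004]
contact_force: [-0.2, -0.2, -0.2]
grip_width: 0.0426
gripper_force: 0.0
```

Call:
{"api": "apply_moves", "payload": {
  "rows": [
    [0.2,-0.96,0,-0.016,0.191,0.105],
    [0.2,-0.96,0,-0.016,0.191,0.105],
    [0.2,-0.96,0,-0.016,0.191,0.105],
    [0.2,-0.96,0,-0.016,0.191,0.105],
    [0.2,-0.96,0,-0.016,0.191,0.105]
  ]
}}

```text
clock: 2.95
tcp_pos: [0.4808, -0.1761, 0.2605]
orientation: [3.073, -0.245, 0.467]
contact_force: [0.3, -1.3, 0.0]
grip_width: 0.0424
gripper_force: 0.0
```

Call:
{"api": "apply_moves", "payload": {
  "rows": [
    [-0.455,-0.889,0.182,0,0.198,0],
    [-0.455,-0.889,0.182,0,0.198,0],
    [-0.455,-0.889,0.182,0,0.198,0],
    [-0.455,-0.889,0.182,0,0.198,0],
    [-0.455,-0.889,0.182,0,0.198,0]
  ]
}}

```text
clock: 3.58
tcp_pos: [0.4531, -0.0154, 0.2218]
orientation: [2.94, -0.252, 0.919]
contact_force: [0.1, 0.4, 1.6]
grip_width: 0.0427
gripper_force: 0.0
```

Run:
```python
from h import *
np.set_printoptions(precision=4,suppress=True)
s=r.get_obs();print(s["tcp_pos"],s["joints"],s["grip_width"])
p=r.grab_frame("wrist");save(p,"w1.png");print(p["eye"])
for t in "pan_centre knob_grip cover_top pin_head".split():
    print(t,[(np.round(d["point"],1).tolist(),round(d["conf"],2)) for d in r.landmark_of(p,t)][:3])
```

```text
[ 0.4531 -0.0154  0.2218] [ 1.1998 -0.1856 -1.2815  2.4272 -0.0437  0.1834 -1.8318] 0.04272554181430299
[ 0.4316 -0.011   0.3819]
pan_centre [([219.4, 141.2], 0.85)]
knob_grip [([233.6, 299.5], 0.81)]
cover_top [([241.4, 284.4], 0.61), ([467.0, 256.1], 0.17)]
pin_head [([153.0, 274.9], 0.84)]
```

View pics/w1.png

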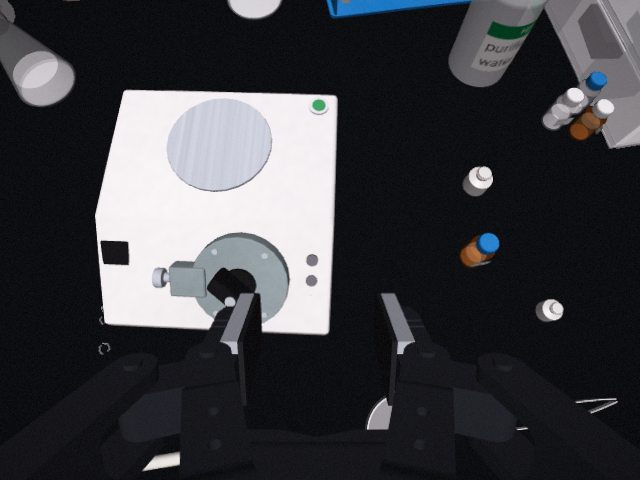

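The wrist view shows the pan at (219,141), the knob at (233,290), the pin head at (158,277), and the larger weight at (478,181). The arm stopped short, close to its j4 and j6 limits, so I'll fit a quick kinematic model before going on.

Run:
```python
from h import *
import itertools
np.set_printoptions(precision=3,suppress=True)
s=r.get_obs()
J=[np.array([1.056,.478,.022,1.556,-.011,1.109,-.083]),np.array(s["joints"])]
O=[R.from_rotvec([-3.075,-.634,.001]),R.from_rotvec(s["orientation"])]
res=[]
for sg in itertools.product([1,-1],repeat=7):
    F=[R.from_euler('ZYZYZYZ',np.array(sg)*j) if False else R.identity() for j in J]
    F=[]
    for j in J:
        a=R.identity()
        for k,ax in enumerate('zyzyzyz'): a=a*R.from_euler(ax,sg[k]*j[k])
        F.append(a)
    # tool offset Rz(g), base offset Rz(b): fit
    best=min((sum((R.from_euler('z',b)*f*R.from_euler('z',g)*o.inv()).magnitude() for f,o in zip(F,O)),b,g) for b in np.arange(0,6.28,.0785) for g in np.arange(0,6.28,.0785*5))
    res.append((best,sg))
res.sort(key=lambda x:x[0][0]); 
for x in res[:6]: print(x)
# measurements
K,yaw=None,None
p=r.grab_frame("wrist");t=r.grab_frame("top")
for n,a,b in [("pan",(219.4,141.2),(266.8,192.2)),("knob",(233.6,299.5),(267.8,258.4)),("pin",(153,274.9),(237.6,246.9))]: print(n,tri([(p,a),(t,b)]))
print("pan z",atz(p,(219.4,141.2),.077))
a,b=atz(p,(125,91),.068),atz(p,(337,96),.068);d=a-b;print(a,b,np.linalg.norm(d),np.degrees(np.arctan2(-d[0],d[1])))
for n,u in [("wA",(478,187)),("wB",(548,314))]: print(n,atz(p,u,.01))
```

```text
((0.0024648043902792023, np.float64(0.0), np.float64(1.57)), (-1, 1, -1, 1, -1, 1, -1))
((0.0030778845526386847, np.float64(3.14), np.float64(4.71)), (-1, -1, -1, -1, -1, -1, -1))
((0.10722179352866705, np.float64(0.0), np.float64(1.57)), (-1, 1, -1, 1, 1, 1, -1))
((0.10766151207777122, np.float64(3.14), np.float64(4.71)), (-1, -1, -1, -1, 1, -1, -1))
((0.2714394749795165, np.float64(0.942), np.float64(4.71)), (1, -1, -1, -1, -1, -1, -1))
((0.2717171239594285, np.float64(4.0035), np.float64(1.57)), (1, 1, -1, 1, -1, 1, -1))
pan (array([0.633, 0.041, 0.07 ]), [0.0026149178624661627, 0.0026149178624661792])
knob (array([0.499, 0.046, 0.044]), [0.00031995749069946007, 0.0003199574906994472])
pin (array([0.522, 0.103, 0.069]), [0.0014258468826134415, 0.0014258468826134206])
pan z [0.629 0.038 0.077]
[0.704 0.121 0.068] [ 0.663 -0.071  0.068] 0.19692256938452896 -11.949185109168186
wA [ 0.576 -0.202  0.01 ]
wB [ 0.442 -0.229  0.01 ]
```

Call:
{"api": "apply_moves", "payload": {
  "rows": [
    [0.4,0,-0.1,0,-0.2,0],
    [0.68,0,0,0,-0.38,0],
    [0.68,0,0,0,-0.38,0],
    [0.68,0,0,0,-0.38,0],
    [0.68,0,0,0,-0.38,0]
  ]
}}

```text
clock: 4.55
tcp_pos: [0.595, -0.0404, 0.3159]
orientation: [-3.128, 0.27, -0.003]
contact_force: [-1.0, 0.4, -0.3]
grip_width: 0.0427
gripper_force: 0.0
```

```bash
cat > log.py <<'E'
from h import *
import json
s=r.get_obs()
open("s.jsonl","a").write(json.dumps([list(map(float,s[k])) for k in("joints","tcp_pos","orientation")])+"\n")
print(np.round(s["joints"],3),np.round(s["tcp_pos"],4))
E
python3 log.py
```

```text
[ 0.775  0.506 -1.145  1.594  0.469  1.346 -2.172] [ 0.595  -0.0404  0.3159]
```

Call:
{"api": "apply_moves", "payload": {
  "rows": [
    [0,0,0,0.2,0,-0.6],
    [0,0,0,0.2,0,-0.6],
    [0,0,0,0.2,0,-0.6],
    [0,0,0,0.2,0,-0.6],
    [0,0,0,0.2,0,-0.6]
  ]
}}

```text
clock: 5.18
tcp_pos: [0.5911, -0.0391, 0.3154]
orientation: [-2.668, -1.024, -0.038]
contact_force: [-0.3, -0.5, -0.2]
grip_width: 0.043
gripper_force: 0.0
```

```bash
python3 log.py
```

```text
[ 0.945  0.707 -1.357  1.529  0.408  1.424 -1.237] [ 0.5911 -0.0391  0.3154]
```

Call:
{"api": "apply_moves", "payload": {
  "rows": [
    [0.3,0.3,-0.3,-0.3,0.2,-0.6],
    [0.3,0.3,-0.3,-0.3,0.2,-0.6],
    [0.3,0.3,-0.3,-0.3,0.2,-0.6],
    [0.3,0.3,-0.3,-0.3,0.2,-0.6],
    [0.3,0.3,-0.3,-0.3,0.2,-0.6]
  ]
}}

```text
clock: 5.8
tcp_pos: [0.7023, -0.0635, 0.3783]
orientation: [2.217, 2.034, 0.795]
contact_force: [0.4, -0.7, 0.2]
grip_width: 0.0426
gripper_force: 0.0
```

```bash
python3 log.py
cat > kin.py <<'E'
from h import *
import json
SG=[-1,1,-1,1,-1,1,-1]
def frames(j):
    a=R.identity();L=[a]
    for k in range(7):
        a=a*R.from_euler('zyzyzyz'[k],SG[k]*j[k]);L.append(a)
    return L
def data():
    D=[(x[0],x[1]) for x in map(json.loads,open("s.jsonl"))]
    return D+[([1.056,.4775,.022,1.5555,-.011,1.109,-.083],[.267,-.6195,.2305]),([1.1998,-.1856,-1.2815,2.4272,-.0437,.1834,-1.8318],[.4531,-.0154,.2218])]
E
python3 - <<'E'
from kin import *
np.set_printoptions(precision=4,suppress=True)
D=data()
# unknown: base z, then y,z,x per links 2..7 merged
A=np.vstack([np.hstack([f.as_matrix() for f in frames(j)]) for j,_ in D]);b=np.concatenate([p for _,p in D])
# greedy sparse
sel=[2,3*2+2+1-1]; sel=[2,8,14,23]
names=[f"{k}{c}" for k in range(8) for c in"xyz"]
sel=[names.index(n) for n in("0z","3z","5z","7z")]
for it in range(6):
    x,*_=np.linalg.lstsq(A[:,sel],b,rcond=None);e=A[:,sel]@x-b
    print(dict(zip([names[i] for i in sel],x.round(4))),"rms",np.sqrt((e**2).mean()))
    c=[]
    for i in range(24):
        if i in sel: continue
        y,*_=np.linalg.lstsq(A[:,sel+[i]],b,rcond=None);c.append((np.linalg.norm(A[:,sel+[i]]@y-b),i))
    sel.append(min(c)[1])
E
```

```text
[ 1.074  0.632 -1.387  1.55   0.42   0.998 -0.354] [ 0.7023 -0.0635  0.3783]
{'0z': np.float64(0.2306), '3z': np.float64(0.5937), '5z': np.float64(0.4363), '7z': np.float64(0.3367)} rms 0.02191089721848736
{'0z': np.float64(0.2704), '3z': np.float64(0.5266), '5z': np.float64(0.459), '7z': np.float64(0.2948), '4y': np.float64(-0.047)} rms 0.00885991432319621
{'0z': np.float64(0.2871), '3z': np.float64(0.5417), '5z': np.float64(0.4724), '7z': np.float64(0.327), '4y': np.float64(-0.0318), '2y': np.float64(-0.0304)} rms 0.00016357378087829023
{'0z': np.float64(0.2871), '3z': np.float64(0.5416), '5z': np.float64(0.4722), '7z': np.float64(0.3272), '4y': np.float64(-0.0306), '2y': np.float64(-0.0302), '5y': np.float64(-0.0012)} rms 7.845128568774015e-05
{'0z': np.float64(0.2869), '3z': np.float64(0.5413), '5z': np.float64(0.4718), '7z': np.float64(0.3269), '4y': np.float64(-0.0303), '2y': np.float64(-0.0303), '5y': np.float64(-0.0015), '3x': np.float64(0.0005)} rms 4.4357905470997134e-05
{'0z': np.float64(0.2871), '3z': np.float64(0.5414), '5z': np.float64(0.4718), '7z': np.float64(0.327), '4y': np.float64(-0.0302), '2y': np.float64(-0.0303), '5y': np.float64(-0.0016), '3x': np.float64(0.0005), '5x': np.float64(0.0002)} rms 2.7731499610084758e-05
```

Run:
```python
import cv2
a=cv2.imread("pics/w1.png")[225:340,140:300]
cv2.imwrite("pics/w1c.png",cv2.resize(a,None,fx=5,fy=5,interpolation=cv2.INTER_CUBIC))
```

```text
(no output)
```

View pics/w1c.png

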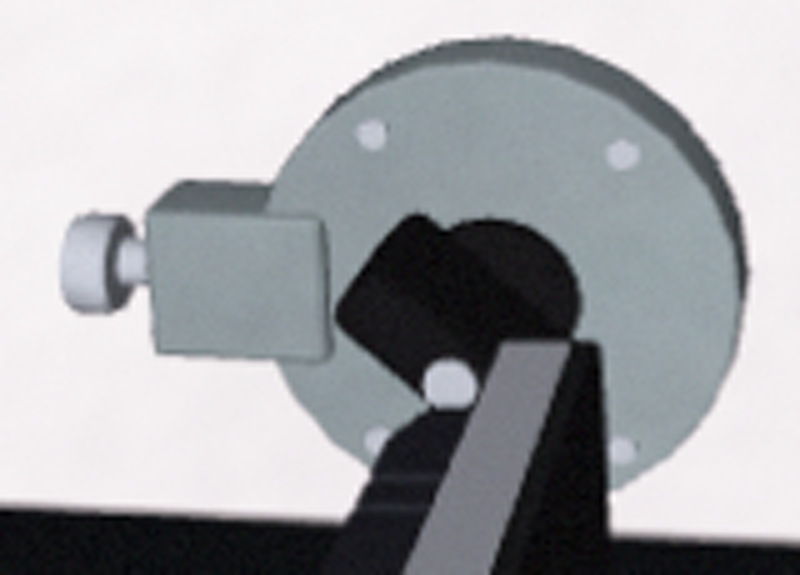

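The crop shows the guide block at left (150–330, 185–360), the cover disc, and the bar running toward upper left, with a finger hiding part of it. The bar carries a white dot at (448,382). Before a clearer look I'll check which tool tilts are reachable at the knob.

```bash
cat >> kin.py <<'E'
from scipy.optimize import least_squares
LO=np.array([-2.96,-.34,-1.41,.24,-1.37,.17,-2.96])+.03; HI=np.array([2.96,2.1,1.46,2.44,4.51,1.92,2.96])-.03
V=[(0,[0,0,.2871]),(2,[0,-.0303,0]),(3,[0,0,.5415]),(4,[0,-.0304,0]),(5,[0,0,.4721]),(7,[0,0,.327])]
TO=R.from_euler('z',np.pi/2)
def fk(j):
    f=frames(j); return sum(f[k].apply(v) for k,v in V), f[7]*TO
def ik(p,o,q0):
    def e(j):
        a,b=fk(j); return np.r_[(a-p)*3,(b*o.inv()).as_rotvec()]
    s=least_squares(e,np.clip(q0,LO+1e-3,HI-1e-3),bounds=(LO,HI),max_nfev=60); return s.x,np.sqrt(2*s.cost)
def ikg(p,o,n=8,seed=0,q0=None):
    g=np.random.default_rng(seed);best=(None,9)
    for i in range(n):
        q=q0 if (i==0 and q0 is not None) else g.uniform(LO,HI)
        s=ik(p,o,q)
        if s[1]<best[1]: best=s
        if best[1]<2e-3: break
    return best
def grip(K,yaw,psi,beta,up=0.0):
    "tool closing line along bar y. psi: bar turn about panel normal (x upslope=0); beta: tilt of tool axis toward bar +x. grasp at K+up*n"
    B=bal(yaw)*R.from_euler('y',-35,degrees=True)*R.from_euler('z',psi)   # bar frame, z=n, x upslope
    u=B.apply([np.sin(beta),0,np.cos(beta)]); z=-u; y=B.apply([0,1,0]); x=np.cross(y,z)
    return K+up*B.apply([0,0,1])+.019*z, R.from_matrix(np.c_[x,y,z])
E
time python3 - <<'E'
from kin import *
K=np.array([.498,.045,.06]);yaw=np.radians(-11.8)
print("err (mm-ish x3 / rad) rows psi deg, cols beta deg -40..40")
for psi in range(-90,90,30):
    print(psi,[round(min(ikg(*grip(K,yaw,np.radians(psi+h),np.radians(b)*(1 if h==0 else -1),.002),n=5)[1] for h in(0,180)),3) for b in(-40,-30,-20,-10,0,10,20,30,40)],flush=True)
E
```

```text
err (mm-ish x3 / rad) rows psi deg, cols beta deg -40..40
-90 [np.float64(0.001), np.float64(0.0), np.float64(0.0), np.float64(0.0), np.float64(0.022), np.float64(0.063), np.float64(0.072), np.float64(0.047), np.float64(0.0)]
-60 [np.float64(0.0), np.float64(0.0), np.float64(0.0), np.float64(0.01), np.float64(0.022), np.float64(0.007), np.float64(0.0), np.float64(0.0), np.float64(0.0)]
-30 [np.float64(0.029), np.float64(0.066), np.float64(0.079), np.float64(0.066), np.float64(0.022), np.float64(0.0), np.float64(0.0), np.float64(0.0), np.float64(0.0)]
0 [np.float64(0.218), np.float64(0.218), np.float64(0.18), np.float64(0.111), np.float64(0.022), np.float64(0.0), np.float64(0.0), np.float64(0.0), np.float64(0.0)]
30 [np.float64(0.288), np.float64(0.307), np.float64(0.228), np.float64(0.137), np.float64(0.038), np.float64(0.008), np.float64(0.0), np.float64(0.0), np.float64(0.0)]
60 [np.float64(0.167), np.float64(0.198), np.float64(0.175), np.float64(0.109), np.float64(0.022), np.float64(0.0), np.float64(0.0), np.float64(0.0), np.float64(0.0)]
real	0m30.894s
user	0m31.322s
sys	0m0.076s
```

Run:
```python
from kin import *
np.set_printoptions(precision=3,suppress=True)
s=r.get_obs();q=np.array(s["joints"]);cp=np.array(s["tcp_pos"]);co=R.from_rotvec(s["orientation"])
print(fk(q)[0]-cp,(fk(q)[1]*co.inv()).magnitude())
p=r.grab_frame("wrist");print("cam in tool",co.inv().apply(np.array(p["eye"])-cp),(co.inv()*R.from_matrix(att(p))).as_euler('xyz',degrees=True))
yaw=np.radians(-11.8)
for phi in (-1.8,):
    T=np.array([.46,.045,.19]);O=toolR(yaw,phi,np.radians(20))
    print(phi,move(T,O),np.degrees((co.inv()*O).magnitude()),ikg(T,O,q0=q))
    p2=dict(p);A=O*co.inv();p2["eye"]=T+O.apply(co.inv().apply(np.array(p["eye"])-cp));p2["attitude"]=(A*R.from_matrix(att(p))).as_matrix()
    print("knob px",proj(p2,[.498,.045,.06]))
for phi in(-3.5,-2.6,-1.8,0.):
  K=np.array([.498,.045,.06]);O=toolR(yaw,phi,np.radians(30));print(phi,ikg(K+.019*O.apply([0,0,1]),O,q0=q))
```

```text
[-0.001  0.001  0.   ] 7.433573474557599e-16
cam in tool [ 0.074 -0.    -0.144] [163.347  -0.029  90.01 ]
-1.8 [ 0.148 -1.219  0.417  0.033 -0.249 -0.11 ] 24.83497685920968 (array([ 0.93 ,  0.244, -1.378,  2.26 ,  0.747,  0.672, -0.943]), np.float64(2.8397165701262956e-09))
knob px [306.632 211.074]
-3.5 (array([ 0.568,  0.732, -1.146,  2.388,  1.787,  0.911, -0.172]), np.float64(0.0010935617153783282))
-2.6 (array([ 0.515,  0.676, -1.07 ,  2.39 ,  1.788,  0.841, -1.102]), np.float64(1.1932421664381743e-08))
-1.8 (array([ 0.397,  0.59 , -0.914,  2.396,  1.801,  0.726, -1.964]), np.float64(1.28316687615609e-09))
0.0 (array([-0.516,  0.416,  0.143,  2.41 ,  1.904,  0.246,  2.24 ]), np.float64(0.04651768871714539))
```

Call:
{"api": "apply_moves", "payload": {
  "rows": [
    [0.15,-0.9,0.2,0.03,-0.25,-0.11],
    [0.15,-0.9,0.2,0.03,-0.25,-0.11],
    [0.15,-0.9,0.2,0.03,-0.25,-0.11],
    [0.15,-0.9,0.2,0.03,-0.25,-0.11],
    [0.15,-0.9,0.2,0.03,-0.25,-0.11]
  ]
}}

```text
clock: 6.48
tcp_pos: [0.5107, 0.0217, 0.2693]
orientation: [1.991, 2.02, 0.263]
contact_force: [-0.0, -0.8, 0.3]
grip_width: 0.0429
gripper_force: 0.0
```

Run:
```python
from kin import *
s=r.get_obs();print(np.round(s["joints"],3),np.round(s["tcp_pos"],4))
print(move([.46,.045,.19],toolR(np.radians(-11.8),-1.8,np.radians(20))))
```

```text
[ 1.028  0.173 -1.363  2.073  0.491  0.784 -0.601] [0.5107 0.0217 0.2693]
[ 0.118 -0.294  0.224 -0.003  0.002 -0.005]
```

Call:
{"api": "apply_moves", "payload": {
  "rows": [
    [0.12,-0.29,0.22,0,0,0],
    [0.12,-0.29,0.22,0,0,0],
    [0.12,-0.29,0.22,0,0,0]
  ]
}}

```text
clock: 6.85
tcp_pos: [0.4632, 0.0457, 0.1918]
orientation: [1.992, 2.021, 0.268]
contact_force: [0.3, 1.1, 0.2]
grip_width: 0.0424
gripper_force: 0.0
```

Run:
```python
from kin import *
np.set_printoptions(precision=4,suppress=True)
s=r.get_obs();print(np.round(s["joints"],3),np.round(s["tcp_pos"],4))
p=r.grab_frame("wrist");save(p,"w2.png");print(p["eye"],p["attitude"])
for t in "pan_centre knob_grip cover_top pin_head".split():
    print(t,[(np.round(d["point"],1).tolist(),round(d["conf"],2)) for d in r.landmark_of(p,t)][:3])
```

```text
[ 0.84   0.194 -1.264  2.252  0.665  0.639 -0.881] [0.4632 0.0457 0.1918]
[0.4153 0.1291 0.322 ] [-0.3614 -0.338  -0.0351]
pan_centre [([469.0, 209.8], 0.65)]
knob_grip [([303.5, 221.4], 0.84), ([290.6, 397.5], 0.74)]
cover_top [([311.8, 216.8], 0.91), ([307.1, 222.4], 0.45)]
pin_head [([336.8, 112.3], 0.83)]
```

View pics/w2.png

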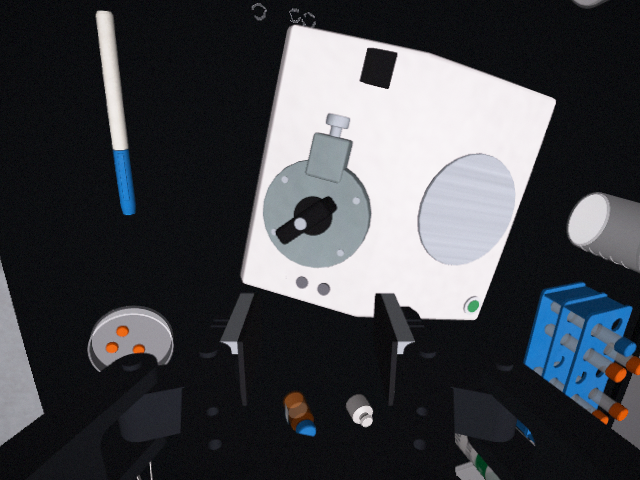

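The wrist view is clear: the cover is centred near (317,214), the bar runs from (283,237) to (332,203), and the pin head is at (337,120). The pan is at (467,210). Next I'll triangulate and fit the bar angle.

Run:
```python
from kin import *
np.set_printoptions(precision=4,suppress=True)
s=r.get_obs();cp=np.array(s["tcp_pos"]);co=R.from_rotvec(s["orientation"])
p2=r.grab_frame("wrist");top=r.grab_frame("top");sc=r.grab_frame("scene")
rel=co.inv()*R.from_matrix(att(p2));off=co.inv().apply(np.array(p2["eye"])-cp)
o1=R.from_rotvec([2.94,-.252,.919]);p1=dict(p2);p1["eye"]=np.array([.4316,-.011,.3819]);p1["attitude"]=(o1*rel).as_matrix()
print("check eye",np.array([.4531,-.0154,.2218])+o1.apply(off))
yaw=np.radians(-11.8)
G=lambda X:bal(yaw).inv().apply(np.array(X)-[.581,.0465,0])
for n,l in {"knob":[(p1,(233.6,299.5)),(p2,(303.5,221.4)),(top,(267.8,258.4)),(sc,(275.8,233))],"cover":[(p1,(241.4,282)),(p2,(314.5,215.5)),(top,(271.6,253.1))],"pin":[(p1,(153,274.9)),(p2,(336.8,112.3))],"pan":[(p1,(219.4,141.2)),(p2,(467,210)),(sc,(328.4,218)),(top,(266.8,192.2))]}.items():
    X,e=tri(l);print(n,X,np.round(e,4),"bal",G(X))
    X,e=tri(l[:2]);print("  w only",X,np.round(e,4),"bal",G(X))
print("pan@.077",atz(p2,(467,210),.077))
# front corners etc for yaw: deck-edge corners in p2
for u in [(555,100),(474,320)]: print("back corner",atz(p2,u,.068))
# bar direction on plane through K top
n=bal(yaw).apply([-.574,0,.819])
def onplane(p,u,P0):
    o,d=ray(p,u);return o+d*(n@(P0-o))/(n@d)
K,_=tri([(p1,(233.6,299.5)),(p2,(303.5,221.4)),(sc,(275.8,233))])
for h in(.007,):
    a,b=onplane(p2,(282,236),K+h*n),onplane(p2,(333,203),K+h*n);B=bal(yaw)*R.from_euler('y',-35,degrees=True)
    v=B.inv().apply(b-a);print("bar len",np.linalg.norm(v),"psi",np.degrees(np.arctan2(v[1],v[0])),"mid vs K",B.inv().apply((a+b)/2-K))
    print("dot",B.inv().apply(onplane(p2,(300,224),K+h*n)-K))
```

```text
check eye [ 0.4317 -0.0118  0.3822]
knob [0.4957 0.0423 0.0768] [0.0035 0.0025 0.0008 0.0003] bal [-0.0827 -0.0216  0.0768]
  w only [0.4947 0.0425 0.0786] [0.0029 0.0029] bal [-0.0837 -0.0216  0.0786]
cover [0.5103 0.0378 0.0566] [0.0011 0.0031 0.0022] bal [-0.0674 -0.023   0.0566]
  w only [0.5114 0.0384 0.0558] [0.002 0.002] bal [-0.0664 -0.0222  0.0558]
pin [0.5293 0.1107 0.0512] [0.0005 0.0005] bal [-0.0638  0.0523  0.0512]
  w only [0.5293 0.1107 0.0512] [0.0005 0.0005] bal [-0.0638  0.0523  0.0512]
pan [0.6319 0.0408 0.0744] [0.0016 0.0023 0.0012 0.0028] bal [0.051  0.0048 0.0744]
  w only [0.6296 0.04   0.0779] [0.0015 0.0015] bal [0.0489 0.0036 0.0779]
pan@.077 [0.6322 0.0399 0.077 ]
back corner [0.7123 0.1236 0.068 ]
back corner [ 0.6686 -0.0719  0.068 ]
bar len 0.04138937930551707 psi 47.07839640993541 mid vs K [0.0064 0.0046 0.007 ]
dot [0.0025 0.0007 0.007 ]
```

```bash
cat >> kin.py <<'E'
def simpath(q,p1,o1,n=None,w=.02):
    "track straight path from fk(q) to (p1,o1), near-min-norm steps"
    p0,o0=fk(q);dv=(o0.inv()*o1).as_rotvec();n=n or int(max(np.linalg.norm(dv)/.08,np.linalg.norm(p1-p0)/.015))+1
    Q=[];worst=0
    for i in range(1,n+1):
        p=p0+(p1-p0)*i/n;o=o0*R.from_rotvec(dv*i/n);qp=np.clip(q,LO+1e-3,HI-1e-3)
        def e(j):
            a,b=fk(j); return np.r_[(a-p)*3,(b*o.inv()).as_rotvec(),w*(j-qp)]
        q=least_squares(e,qp,bounds=(LO,HI),max_nfev=30).x
        a,b=fk(q);worst=max(worst,np.linalg.norm(a-p)*3,(b*o.inv()).magnitude())
    return q,worst
K=np.array([.496,.0425,.0772]);YAW=np.radians(-11.8);NRM=bal(YAW).apply([-.574,0,.819])
def pose(psi_tool_deg,tilt_deg,up=.0,lift=0.):
    "grasp point at K+up*n raised lift in world z"
    O=toolR(YAW,-np.radians(psi_tool_deg),np.radians(tilt_deg)); return K+up*NRM+[0,0,lift]+.019*O.apply([0,0,1]),O
E
python3 - <<'E'
from kin import *
np.set_printoptions(precision=2,suppress=True)
p2=r.grab_frame("wrist");g=cv2.cvtColor(p2["pixels"],cv2.COLOR_RGB2GRAY)
m=np.zeros_like(g);cv2.circle(m,(315,215),50,255,-1);m[:165]=0;dark=((g<70)&(m>0))
best=[]
B0=bal(YAW)*R.from_euler('y',-35,degrees=True)
for psi in range(25,70,3):
  for dx in(-.003,0,.003):
    for dy in(-.003,0,.003):
      B=B0*R.from_euler('z',psi,degrees=True);c=K+B0.apply([dx,dy,0])
      im=np.zeros_like(g)
      P=np.array([proj(p2,c+B.apply([a*.02,b*.006,z])) for a in(-1,1) for b in(-1,1) for z in(-.022,.007)])
      cv2.fillConvexPoly(im,cv2.convexHull(P.astype(np.float32)).astype(np.int32),1)
      D=np.array([proj(p2,c+B.apply([.014*np.cos(t),.014*np.sin(t),-.023])) for t in np.arange(0,6.28,.3)])
      cv2.fillConvexPoly(im,D.astype(np.int32),1)
      best.append(((im>0)&dark).sum()/((im>0)|dark).sum()); best[-1]=(round(float(best[-1]),3),psi,dx,dy)
print(sorted(best)[-6:])
q0=np.array(r.get_obs()["joints"])
for psi in(47,227):
  for tilt in(26,30,33):
    q,e=simpath(q0,*pose(psi,tilt,.003,.05));q1,e1=simpath(q,*pose(psi,tilt,.003));print(psi,tilt,round(e,3),round(e1,3),q1)
    for k in(50,100,143):
        q1,e1=simpath(q1,*pose(psi-k,tilt,.003));print("   ",k,round(e1,3),q1,flush=True)
E
```

```text
[(0.763, 55, -0.003, 0), (0.764, 49, -0.003, 0), (0.77, 43, 0, 0), (0.771, 46, 0, 0), (0.775, 46, -0.003, 0), (0.776, 52, -0.003, 0)]
47 26 0.0 0.0 [ 0.34  0.47 -0.8   2.36  1.56  0.56 -2.73]
    50 0.072 [-0.53  0.34  0.21  2.35  0.8   0.2  -2.93]
    100 0.108 [-0.89  0.39  0.65  2.34 -0.1   0.2  -2.93]
    143 0.05 [-1.1   0.52  0.93  2.4  -1.34  0.2  -2.47]
47 30 0.0 0.0 [ 0.36  0.5  -0.86  2.4   1.73  0.64 -2.91]
    50 0.139 [-0.65  0.33  0.33  2.36  0.79  0.2  -2.93]
    100 0.144 [-1.18  0.54  1.    2.4  -1.34  0.2  -1.75]
    143 0.094 [-1.18  0.54  1.    2.4  -1.34  0.2  -2.5 ]
47 33 0.0 0.005 [ 0.64  0.77 -1.27  2.41  1.8   1.02 -2.84]
    50 0.196 [-0.75  0.33  0.43  2.36  0.77  0.2  -2.93]
    100 0.175 [-1.24  0.57  1.06  2.41 -1.34  0.2  -1.78]
    143 0.127 [-1.24  0.56  1.06  2.41 -1.34  0.2  -2.53]
227 26 0.0 0.0 [ 0.61  0.64 -1.15  2.35  1.59  0.8   0.46]
    50 0.0 [ 0.64  0.69 -1.21  2.35  1.6   0.85 -0.4 ]
    100 0.0 [ 0.68  0.73 -1.26  2.35  1.61  0.91 -1.26]
    143 0.0 [ 0.7   0.77 -1.31  2.35  1.62  0.96 -2.  ]
227 30 0.0 0.0 [ 0.55  0.62 -1.11  2.39  1.72  0.81  0.31]
    50 0.0 [ 0.62  0.7  -1.21  2.39  1.72  0.9  -0.52]
    100 0.0 [ 0.68  0.78 -1.3   2.39  1.73  1.   -1.36]
    143 0.0 [ 0.72  0.86 -1.38  2.39  1.74  1.09 -2.09]
227 33 0.0 0.005 [ 0.65  0.79 -1.29  2.41  1.8   1.04  0.31]
    50 0.004 [ 0.7   0.88 -1.38  2.41  1.8   1.15 -0.52]
    100 0.004 [ 0.7   0.88 -1.38  2.41  1.8   1.15 -1.4 ]
    143 0.004 [ 0.7   0.88 -1.38  2.41  1.8   1.15 -2.15]
```

Run:
```python
from kin import *
np.set_printoptions(precision=3,suppress=True)
q0=np.array(r.get_obs()["joints"])
for t,t2 in((20,30),(24,30)):
    T0=pose(228,t,.03,.03);T1=pose(228,t,.045);T2=pose(228,t2,.003)
    q=q0
    for T in(T0,T1,T2): q,e=simpath(q,*T);print(t,T[0],round(e,3),q)
T0=pose(165,20,.03,.04);T1=pose(228,20,.04,.02)
print(move(*T0),move(*T1,*T0))
```

```text
20 [0.486 0.045 0.114] 0.0 [ 0.781  0.593 -1.353  2.281  1.238  0.841  0.814]
20 [0.477 0.046 0.096] 0.0 [ 0.745  0.611 -1.319  2.31   1.297  0.831  0.743]
20 [0.504 0.041 0.063] 0.0 [ 0.629  0.706 -1.22   2.389  1.723  0.914  0.369]
24 [0.487 0.044 0.114] 0.0 [ 0.737  0.532 -1.298  2.325  1.331  0.778  0.7  ]
24 [0.478 0.046 0.097] 0.0 [ 0.697  0.558 -1.267  2.354  1.401  0.782  0.617]
24 [0.504 0.041 0.063] 0.0 [ 0.602  0.673 -1.178  2.39   1.722  0.874  0.354]
[ 0.017 -0.015  0.291  0.001  0.001 -0.694] [ 0.036 -0.01   0.037  0.    -0.    -0.7  ]
```

Call:
{"api": "apply_moves", "payload": {
  "rows": [
    [0,0,0.1,0,0,-0.59],
    [0.02,-0.01,0.2,0,0,-0.59],
    [0.02,-0.01,0.2,0,0,-0.59],
    [0.02,-0.01,0.2,0,0,-0.59],
    [0.02,-0.01,0.2,0,0,-0.59]
  ],
  "claw": 0.36
}}

```text
clock: 7.92
tcp_pos: [0.4786, 0.0473, 0.1452]
orientation: [0.858, 2.658, 0.053]
contact_force: [0.1, 0.3, 0.9]
grip_width: 0.0308
gripper_force: 0.0
```

Call:
{"api": "apply_moves", "payload": {
  "rows": [
    [0,0,0,0,0,-0.59],
    [0,0,0,0,0,-0.59],
    [0,0,0,0,0,-0.59],
    [0,0,0,0,0,-0.59],
    [0,0,0,0,0,-0.59]
  ]
}}

```text
clock: 8.55
tcp_pos: [0.4786, 0.0471, 0.1452]
orientation: [-0.423, 2.776, -0.173]
contact_force: [-0.2, 0.1, -0.8]
grip_width: 0.0308
gripper_force: 0.0
```

Run:
```python
from kin import *
np.set_printoptions(precision=3,suppress=True)
s=r.get_obs();print(s["joints"],s["tcp_pos"],s["grip_width"])
T=pose(228,22,.045);T2=pose(228,30,.003)
print(T[0],move(*T),move(*T2,*T))
p=r.grab_frame("wrist");print(r.landmark_of(p,"knob_grip"),r.landmark_of(p,"cover_top"),proj(p,K),proj(p,K-.025*NRM));save(p,"w3.png")
```

```text
[ 0.82   0.467 -1.366  2.27   1.078  0.779  0.606] [0.479 0.047 0.145] 0.030849604410594537
[0.478 0.046 0.096] [ 0.063  0.03   0.182  0.014 -0.017 -0.21 ] [-0.032 -0.036  0.163  0.066 -0.059  0.   ]
[{'point': [323.3, 239.4], 'conf': 0.69}] [{'point': [316.5, 237.3], 'conf': 0.61}] [320.156 242.032] [314.671 239.105]
```

View pics/w3.png

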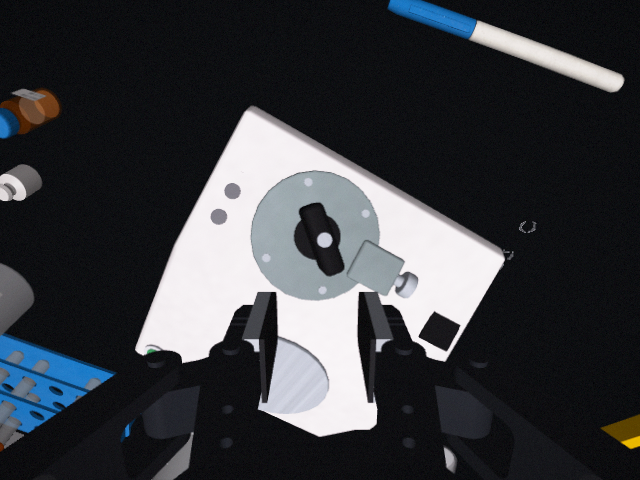

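The bar at (312,205)–(335,272) is about 19° off the tool x axis, which matches psi≈48°. The projected K also agrees with the picture. Descending in two moves.

Call:
{"api": "apply_moves", "payload": {
  "rows": [
    [0.06,0.03,0.1,0.014,-0.017,-0.21],
    [0.063,0.03,0.182,0.014,-0.017,-0.21],
    [0.063,0.03,0.182,0.014,-0.017,-0.21]
  ]
}}

```text
clock: 9.07
tcp_pos: [0.4765, 0.0466, 0.0953]
orientation: [-0.858, 2.663, -0.268]
contact_force: [0.6, 0.8, 0.2]
grip_width: 0.0305
gripper_force: 0.0
```

Run:
```python
from kin import *
np.set_printoptions(precision=3,suppress=True)
s=r.get_obs();print(s["joints"],s["tcp_pos"],s["grip_width"])
T=pose(228,22,.045);T2=pose(228,30,.003)
print(T[0],move(*T),move(*T2))
p=r.grab_frame("wrist");save(p,"w4.png");print(r.landmark_of(p,"knob_grip"),proj(p,K),proj(p,K+.007*NRM))
g=cv2.cvtColor(p["pixels"],cv2.COLOR_RGB2GRAY)
u,v=proj(p,K+.007*NRM).astype(int);c=p["pixels"][max(v-110,0):v+110,u-150:u+150,::-1]
cv2.imwrite("pics/w4c.png",cv2.resize(c,None,fx=2,fy=2))
```

```text
[ 0.696  0.553 -1.256  2.336  1.33   0.769  0.677] [0.477 0.047 0.095] 0.030462019362245785
[0.478 0.046 0.096] [-0.004 -0.005 -0.002  0.001 -0.001 -0.005] [-0.037 -0.041  0.16   0.067 -0.061 -0.005]
[{'point': [300.6, 297.8], 'conf': 0.92}] [296.702 301.591] [298.63  306.166]
```

View pics/w4c.png

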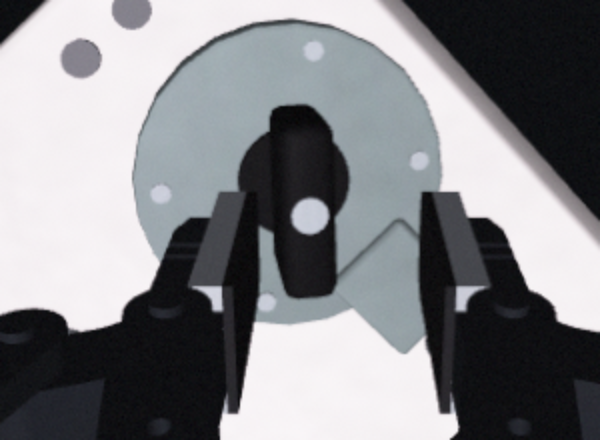

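The fingers straddle the bar evenly and line up with it. The guide block's corner is close to the right pad, so I'll check its height before going down.

Run:
```python
from kin import *
np.set_printoptions(precision=4,suppress=True)
s=r.get_obs();cp=np.array(s["tcp_pos"]);co=R.from_rotvec(s["orientation"])
p=r.grab_frame("wrist");rel=co.inv()*R.from_matrix(att(p));off=co.inv().apply(np.array(p["eye"])-cp)
def cam(t,o):
    o=R.from_rotvec(o);d=dict(p);d["eye"]=np.array(t)+o.apply(off);d["attitude"]=(o*rel).as_matrix();return d
c2=cam([.4632,.0457,.1918],[1.992,2.021,.268]);c3=cam([.4786,.0471,.1452],[-.423,2.776,-.173])
u,v=proj(p,K+.007*NRM).astype(int);f=lambda a,b:(u-150+a/2,max(v-110,0)+b/2)
B=bal(YAW)*R.from_euler('y',-35,degrees=True);C=K-.025*NRM
for n,l in {"front":[(c2,(307,174)),(c3,(368,240)),(p,f(400,219))],"back":[(c2,(342,182)),(c3,(347,277)),(p,f(340,286))]}.items():
    X,e=tri(l);print(n,"panel frame rel cover_top",B.inv().apply(X-C),np.round(e,4))
O=B*R.from_euler('z',48,degrees=True)
for n,l in {"front":[(c2,(307,174)),(c3,(368,240)),(p,f(400,219))],"back":[(c2,(342,182)),(c3,(347,277)),(p,f(340,286))]}.items():
    print("bar frame",O.inv().apply(tri(l)[0]-C))
```

```text
front panel frame rel cover_top [-0.014   0.0279  0.0012] [0.0022 0.0015 0.0012]
back panel frame rel cover_top [ 0.0111  0.0287 -0.0001] [0.0025 0.0005 0.0029]
bar frame [0.0114 0.0291 0.0012]
bar frame [ 0.0287  0.011  -0.0001]
```

Call:
{"api": "apply_moves", "payload": {
  "rows": [
    [-0.018,-0.02,0.08,0.034,-0.03,-0.003],
    [-0.028,-0.03,0.12,0.05,-0.045,-0.004],
    [-0.037,-0.041,0.16,0.067,-0.061,-0.005],
    [-0.037,-0.041,0.16,0.067,-0.061,-0.005]
  ]
}}

```text
clock: 9.72
tcp_pos: [0.5045, 0.041, 0.0646]
orientation: [-0.829, 2.531, -0.357]
contact_force: [0.4, 0.2, 0.6]
grip_width: 0.0311
gripper_force: 0.0
```

Run:
```python
from kin import *
np.set_printoptions(precision=3,suppress=True)
s=r.get_obs();print(s["joints"],s["tcp_pos"],s["contact_force"],move(*pose(228,30,.003)))
```

```text
[ 0.571  0.635 -1.134  2.392  1.72   0.832  0.339] [0.504 0.041 0.065] [0.382 0.215 0.619] [ 0.004  0.004  0.003 -0.001  0.001  0.001]
```

Call:
{"api": "apply_moves", "payload": {
  "rows": [
    [0,0,0,0,0,0],
    [0,0,0,0,0,0],
    [0,0,0,0,0,0],
    [0,0,0,0,0,0]
  ],
  "claw": 0,
  "newtons": 20
}}

```text
clock: 10.22
tcp_pos: [0.504, 0.0421, 0.0649]
orientation: [-0.832, 2.529, -0.355]
contact_force: [-3.9, 4.7, -0.3]
grip_width: 0.0118
gripper_force: 24.7
```

Run:
```python
from kin import *
np.set_printoptions(precision=3,suppress=True)
s=r.get_obs();print(s["joints"],s["tcp_pos"],s["contact_force"],s["moment"],s["grip_width"])
p0,o0=fk(s["joints"]);T=pose(228,30,.003);Z=o0.apply([0,0,1])
print("moment about tool z",o0.inv().apply(s["moment"]))
# rotate about knob axis line but keep tool axis fixed: pure tool-z turn
p=r.grab_frame("wrist");print(r.landmark_of(p,"pin_head"));save(p,"w5.png")
for k in(20,40,60,90,120,143):
    q,e=simpath(np.array(s["joints"]),p0,o0*R.from_euler('z',k,degrees=True));print(k,q,round(e,4))
```

```text
[ 0.571  0.634 -1.136  2.392  1.719  0.83   0.34 ] [0.504 0.042 0.065] [-3.854  4.683 -0.309] [0.576 0.892 0.189] 0.011780227281197877
moment about tool z [-1.022  0.344  0.03 ]
[]
20 [ 0.598  0.663 -1.176  2.391  1.719  0.866  0.005] 0.0001
40 [ 0.624  0.694 -1.215  2.39   1.72   0.903 -0.331] 0.0001
60 [ 0.647  0.726 -1.253  2.389  1.722  0.942 -0.667] 0.0001
90 [ 0.679  0.776 -1.307  2.388  1.725  1.001 -1.17 ] 0.0001
120 [ 0.705  0.829 -1.358  2.387  1.73   1.062 -1.674] 0.0001
143 [ 0.716  0.854 -1.38   2.387  1.732  1.09  -2.067] 0.0001
```

Call:
{"api": "apply_moves", "payload": {
  "rows": [
    [0,0,0,0,0,0.1],
    [0,0,0,0,0,0.2],
    [0,0,0,0,0,0.3],
    [0,0,0,0,0,0.4],
    [0,0,0,0,0,0.5]
  ]
}}

```text
clock: 10.95
tcp_pos: [0.5044, 0.0406, 0.0652]
orientation: [0.203, 2.609, -0.091]
contact_force: [-3.3, -0.9, 3.8]
grip_width: 0.0118
gripper_force: 19.5
```

```bash
cat > st.py <<'E'
from kin import *
np.set_printoptions(precision=3,suppress=True)
s=r.get_obs();o=R.from_rotvec(s["orientation"])
print("j",s["joints"],"F",o.inv().apply(s["contact_force"]),"M",o.inv().apply(s["moment"]),"w",s["grip_width"],s["gripper_force"])
O0=toolR(YAW,0,np.radians(30));rv=(O0.inv()*o).as_rotvec();print("psi tool deg",np.degrees(-rv[2])%360, "tcp",s["tcp_pos"])
for n in("top","scene"):
    p=r.grab_frame(n);H=bal(YAW).apply([-.0638,.0523,.0512])+[.581,.0465,0]
    u,v=proj(p,H).astype(int);c=p["pixels"][v-30:v+30,u-30:u+30,::-1];cv2.imwrite(f"pics/{n}_pin_{s['clock']:.1f}.png",cv2.resize(c,None,fx=5,fy=5,interpolation=cv2.INTER_CUBIC))
    print(n,[(np.round(d["point"],1).tolist(),round(d["conf"],2)) for d in r.landmark_of(p,"pin_head")][:2],proj(p,H),proj(p,H+bal(YAW).apply([0,-.005,0])))
E
python3 st.py
```

```text
j [ 0.632  0.703 -1.226  2.39   1.721  0.917 -0.419] F [ 0.769 -1.484 -4.797] M [ 0.246  0.53  -0.283] w 0.011776704704278737 19.499938488006592
psi tool deg 182.89055812230947 tcp [0.504 0.041 0.065]
top [([235.6, 246.4], 0.4)] [235.601 244.   ] [237.972 244.452]
scene [] [270.97  230.089] [271.854 230.893]
```

Call:
{"api": "apply_moves", "payload": {
  "rows": [
    [0,0,0,0,0,0.06],
    [0,0,0,0,0,0.12],
    [0,0,0,0,0,0.18],
    [0,0,0,0,0,0.24]
  ]
}}

```text
clock: 11.65
tcp_pos: [0.5042, 0.0399, 0.065]
orientation: [0.684, 2.524, 0.039]
contact_force: [-6.1, -3.8, 6.3]
grip_width: 0.0118
gripper_force: 21.7
```

```bash
python3 st.py
```

```text
j [ 0.657  0.738 -1.266  2.389  1.723  0.959 -0.777] F [-0.352 -5.168 -8.004] M [ 0.676  0.42  -0.207] w 0.0118278749201051 21.72502040863037
psi tool deg 161.48562627387372 tcp [0.504 0.04  0.065]
top [([234.5, 247.9], 0.36)] [235.601 244.   ] [237.972 244.452]
scene [] [270.97  230.089] [271.854 230.893]
```

Call:
{"api": "apply_moves", "payload": {
  "rows": [
    [0,0,0,0,0,0.06],
    [0,0,0,0,0,0.12]
  ]
}}

```text
clock: 12.1
tcp_pos: [0.504, 0.0396, 0.0649]
orientation: [0.92, 2.451, 0.104]
contact_force: [-5.9, -4.1, 6.5]
grip_width: 0.0115
gripper_force: 26.2
```

```bash
python3 st.py
```

```text
j [ 0.668  0.755 -1.285  2.389  1.724  0.98  -0.959] F [-1.716 -5.007 -8.101] M [ 0.929  0.166 -0.306] w 0.011541511855874906 26.199198067188263
psi tool deg 150.69485376889878 tcp [0.504 0.04  0.065]
top [([235.3, 248.0], 0.39)] [235.601 244.   ] [237.972 244.452]
scene [] [270.97  230.089] [271.854 230.893]
```

Call:
{"api": "apply_moves", "payload": {
  "rows": [
    [0,-0.002,0,0,0,0.05],
    [0,-0.004,0,0,0,0.1]
  ]
}}

```text
clock: 12.55
tcp_pos: [0.5037, 0.0392, 0.0647]
orientation: [1.111, 2.377, 0.16]
contact_force: [-4.7, -2.8, 5.0]
grip_width: 0.0113
gripper_force: 28.6
```

```bash
python3 st.py
```

```text
j [ 0.678  0.769 -1.299  2.39   1.727  0.995 -1.111] F [-1.577 -3.518 -6.275] M [ 0.402  0.179 -0.245] w 0.01129597503245355 28.589664101600647
psi tool deg 141.72545955469815 tcp [0.504 0.039 0.065]
top [([237.3, 248.1], 0.39)] [235.601 244.   ] [237.972 244.452]
scene [] [270.97  230.089] [271.854 230.893]
```

Call:
{"api": "apply_moves", "payload": {
  "rows": [
    [0,0,0,0,0,0.05],
    [0,0,0,0,0,0.1]
  ]
}}

```text
clock: 13.0
tcp_pos: [0.5035, 0.039, 0.0646]
orientation: [1.298, 2.289, 0.213]
contact_force: [-5.7, -3.7, 6.1]
grip_width: 0.0118
gripper_force: 32.1
```

```bash
python3 st.py
```

```text
j [ 0.685  0.781 -1.312  2.39   1.727  1.01  -1.263] F [-2.824 -4.023 -7.696] M [ 0.637 -0.027 -0.251] w 0.01177583550086888 32.07329998025671
psi tool deg 132.73109020670515 tcp [0.503 0.039 0.065]
top [([234.7, 247.7], 0.59)] [235.601 244.   ] [237.972 244.452]
scene [] [270.97  230.089] [271.854 230.893]
```

Call:
{"api": "apply_moves", "payload": {
  "rows": [
    [0,0,0,0,0,0.05],
    [0,0,0,0,0,0.1]
  ]
}}

```text
clock: 13.45
tcp_pos: [0.5032, 0.0387, 0.0644]
orientation: [1.479, 2.188, 0.266]
contact_force: [-5.6, -3.6, 4.2]
grip_width: 0.0117
gripper_force: 35.4
```

```bash
python3 st.py
```

```text
j [ 0.692  0.793 -1.323  2.39   1.728  1.023 -1.415] F [-2.799 -4.228 -5.994] M [ 0.76  -0.204 -0.221] w 0.011724400527393224 35.36112241912633
psi tool deg 123.72772980990817 tcp [0.503 0.039 0.064]
top [([236.8, 249.6], 0.38)] [235.601 244.   ] [237.972 244.452]
scene [] [270.97  230.089] [271.854 230.893]
```

Call:
{"api": "apply_moves", "payload": {
  "rows": [
    [0,0,0,0,0,0.05],
    [0,0,0,0,0,0.09]
  ]
}}

```text
clock: 13.9
tcp_pos: [0.503, 0.0386, 0.0643]
orientation: [1.636, 2.086, 0.313]
contact_force: [-6.9, -5.1, 4.3]
grip_width: 0.0116
gripper_force: 36.9
```

```bash
python3 st.py
```

```text
j [ 0.697  0.802 -1.332  2.39   1.728  1.034 -1.553] F [-4.587 -5.286 -6.555] M [ 0.828 -0.303 -0.245] w 0.01157008805021547 36.90852543768415
psi tool deg 115.64723870856275 tcp [0.503 0.039 0.064]
top [([238.1, 247.4], 0.37)] [235.601 244.   ] [237.972 244.452]
scene [] [270.97  230.089] [271.854 230.893]
```

Call:
{"api": "apply_moves", "payload": {
  "rows": [
    [0,0,0,0,0,0.04],
    [0,0,0,0,0,0.08]
  ]
}}

```text
clock: 14.35
tcp_pos: [0.5028, 0.0385, 0.0641]
orientation: [1.771, 1.988, 0.353]
contact_force: [-7.6, -4.5, 3.4]
grip_width: 0.0117
gripper_force: 38.5
```

```bash
python3 st.py
```

```text
j [ 0.7    0.81  -1.339  2.39   1.729  1.043 -1.676] F [-4.381 -5.614 -6.16 ] M [ 0.823 -0.368 -0.126] w 0.011741093253690065 38.523377405363135
psi tool deg 108.4490457327303 tcp [0.503 0.038 0.064]
top [([237.1, 248.0], 0.6)] [235.601 244.   ] [237.972 244.452]
scene [] [270.97  230.089] [271.854 230.893]
```

Call:
{"api": "apply_moves", "payload": {
  "rows": [
    [0,0,0,0,0,0.04],
    [0,0,0,0,0,0.08]
  ]
}}

```text
clock: 14.8
tcp_pos: [0.5024, 0.0383, 0.0639]
orientation: [1.901, 1.881, 0.392]
contact_force: [-8.7, -3.8, 3.0]
grip_width: 0.0116
gripper_force: 40.9
```

```bash
python3 st.py; ls pics | grep top_pin
python3 - <<'E'
import cv2,glob,numpy as np
t=sorted(glob.glob("pics/top_pin*"),key=lambda f:float(f.split("_")[-1][:-4]))
s=sorted(glob.glob("pics/scene_pin*"),key=lambda f:float(f.split("_")[-1][:-4]))
I=lambda l:np.hstack([cv2.resize(cv2.imread(f),(260,260)) for f in (l[0],l[-3],l[-1])])
cv2.imwrite("pics/cmp.png",np.vstack([I(t),I(s)]))
E
```

```text
j [ 0.704  0.817 -1.345  2.39   1.729  1.051 -1.799] F [-4.425 -6.206 -6.417] M [ 0.929 -0.635 -0.237] w 0.011569434395080479 40.942879216745496
psi tool deg 101.26286074393384 tcp [0.502 0.038 0.064]
top [([240.1, 247.3], 0.61)] [235.601 244.   ] [237.972 244.452]
scene [([281.8, 237.2], 0.4), ([308.0, 252.6], 0.23)] [270.97  230.089] [271.854 230.893]
top_pin_10.9.png
top_pin_11.7.png
top_pin_12.1.png
top_pin_12.6.png
top_pin_13.0.png
top_pin_13.4.png
top_pin_13.9.png
top_pin_14.3.png
top_pin_14.8.png
```

View pics/cmp.png

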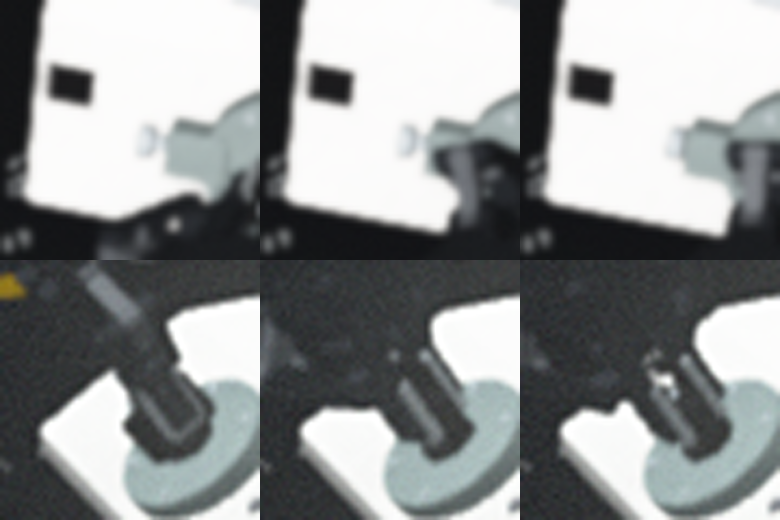

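The last top crop shows the head almost touching the guide block, where before there was a clear gap, so the pin is dropping. I'll measure the head shift across the saved crops.

```bash
python3 - <<'E'
import cv2,glob,numpy as np
np.set_printoptions(linewidth=200)
t=sorted(glob.glob("pics/top_pin*"),key=lambda f:float(f.split("_")[-1][:-4]))
for f in t:
    g=cv2.cvtColor(cv2.imread(f),cv2.COLOR_BGR2GRAY).astype(float)  # 300px for 60px
    row=g[150:178].mean(0)[130:215]; d=255-row
    print(f[13:17],row[::5].astype(int))
E
python3 st.py
```

```text
10.9 [252 252 252 252 250 244 234 226 215 203 211 222 210 189 178 174 173]
11.7 [252 252 252 251 250 243 232 225 216 207 213 222 210 189 177 174 173]
12.1 [251 252 252 251 250 243 232 224 214 203 211 222 209 188 176 173 172]
12.6 [251 251 252 251 250 243 232 224 214 202 207 211 194 173 164 161 161]
13.0 [251 251 252 251 250 243 232 224 214 204 211 219 203 175 154 139 127]
13.4 [251 251 251 251 250 243 232 224 214 203 209 216 200 177 164 156 147]
13.9 [251 251 251 251 250 246 236 226 213 199 208 220 208 182 159 144 137]
14.3 [251 251 251 251 251 250 245 235 227 217 200 193 192 184 176 172 168]
14.8 [251 251 251 251 251 251 250 245 235 227 217 192 171 169 173 172 172]
j [ 0.704  0.817 -1.345  2.39   1.729  1.051 -1.797] F [-5.295 -5.108 -7.527] M [ 0.902 -0.674  0.041] w 0.011345005136148157 40.46622976195067
psi tool deg 101.34705382309193 tcp [0.502 0.038 0.064]
top [([239.9, 245.1], 0.6)] [235.601 244.   ] [237.972 244.452]
scene [] [270.97  230.089] [271.854 230.893]
```

Call:
{"api": "apply_moves", "payload": {
  "rows": [
    [0,0,0,0,0,0.02],
    [0,0,0,0,0,0.04],
    [0,0,0,0,0,0.04]
  ]
}}

```text
clock: 15.58
tcp_pos: [0.5022, 0.0384, 0.0637]
orientation: [1.961, 1.828, 0.411]
contact_force: [-8.4, -4.5, 2.5]
grip_width: 0.0121
gripper_force: 43.2
```

```bash
cat > prof.py <<'E'
import cv2,glob,numpy as np
t=sorted(glob.glob("pics/top_pin*"),key=lambda f:float(f.split("_")[-1][:-4]))
for f in t[-3:]:
    g=cv2.cvtColor(cv2.imread(f),cv2.COLOR_BGR2GRAY).astype(float)
    row=g[150:178].mean(0)[130:215];print(f[13:17],row[::5].astype(int), "edge240",round(float(np.interp(-240,-row[:50],np.arange(50)))/5,2))
E
python3 st.py; python3 prof.py
```

```text
j [ 0.705  0.82  -1.348  2.391  1.729  1.054 -1.858] F [-5.448 -5.872 -5.814] M [ 0.963 -0.578 -0.469] w 0.012129429142306886 43.20984336314723
psi tool deg 97.81035258692455 tcp [0.502 0.038 0.064]
top [([237.5, 246.8], 0.37)] [235.601 244.   ] [237.972 244.452]
scene [([281.3, 240.2], 0.15)] [270.97  230.089] [271.854 230.893]
14.8 [251 251 251 251 251 251 250 245 235 227 217 192 171 169 173 172 172] edge240 7.54
15.0 [251 251 251 251 251 251 250 245 235 227 217 192 171 169 172 172 171] edge240 7.54
15.6 [251 251 251 251 251 251 249 244 234 227 216 190 170 169 172 172 172] edge240 7.44
```

The wall moment rose and the pin stayed put, so it's seated. I'll back off that small overturn and release.

Call:
{"api": "apply_moves", "payload": {
  "rows": [
    [0,0,0,0,0,-0.035],
    [0,0,0,0,0,-0.035]
  ]
}}

```text
clock: 16.02
tcp_pos: [0.5024, 0.0383, 0.0639]
orientation: [1.906, 1.876, 0.394]
contact_force: [-8.5, -4.7, 3.8]
grip_width: 0.0118
gripper_force: 40.5
```

```bash
python3 st.py; python3 prof.py
```

```text
j [ 0.702  0.814 -1.342  2.39   1.729  1.048 -1.805] F [-5.353 -5.587 -6.902] M [ 0.937 -0.624 -0.097] w 0.01179505081841869 40.51604705164209
psi tool deg 100.94743485575607 tcp [0.502 0.038 0.064]
top [([240.4, 249.0], 0.45)] [235.601 244.   ] [237.972 244.452]
scene [] [270.97  230.089] [271.854 230.893]
15.0 [251 251 251 251 251 251 250 245 235 227 217 192 171 169 172 172 171] edge240 7.54
15.6 [251 251 251 251 251 251 249 244 234 227 216 190 170 169 172 172 172] edge240 7.44
16.0 [251 251 251 251 251 251 250 245 235 227 217 192 171 169 173 172 172] edge240 7.54
```

Call:
{"api": "apply_moves", "payload": {
  "rows": [
    [0,0,0,0,0,0],
    [0,0,0,0,0,0],
    [0,0,0,0,0,0]
  ],
  "claw": 0.36
}}

```text
clock: 16.6
tcp_pos: [0.5044, 0.0402, 0.0645]
orientation: [1.908, 1.875, 0.401]
contact_force: [-0.7, -0.0, 0.0]
grip_width: 0.0307
gripper_force: 0.0
```

```bash
python3 st.py; python3 prof.py
python3 - <<'E'
from kin import *
np.set_printoptions(precision=3,suppress=True)
s=r.get_obs();q=np.array(s["joints"])
A=pose(98,24,.045);B=pose(98,18,.05,.08)
W=np.array([.577,-.200,0]);down=toolR(YAW,-np.radians(98),0)
C=(np.array([.53,-.08,.2]),down)
for n,T in(("A",A),("B",B),("C",C)):
    print(n,T[0],move(*T) if n=="A" else move(*T,*prev)); prev=T
    q,e=simpath(q,*T);print(round(e,3),q)
E
```

```text
j [ 0.701  0.815 -1.343  2.388  1.731  1.046 -1.807] F [-0.068 -0.544 -0.357] M [ 0.477  0.121 -0.047] w 0.030656698683335985 0.0
psi tool deg 100.81135716622929 tcp [0.504 0.04  0.065]
top [([237.4, 250.6], 0.47)] [235.601 244.   ] [237.972 244.452]
scene [] [270.97  230.089] [271.854 230.893]
15.6 [251 251 251 251 251 251 249 244 234 227 216 190 170 169 172 172 172] edge240 7.44
16.0 [251 251 251 251 251 251 250 245 235 227 217 192 171 169 173 172 172] edge240 7.54
16.6 [251 251 251 251 251 251 250 247 238 229 219 196 175 171 173 172 172] edge240 7.88
A [0.478 0.046 0.097] [ 0.007 -0.025 -0.165  0.068  0.011  0.031]
0.0 [ 0.76   0.658 -1.38   2.352  1.438  0.9   -1.659]
B [0.474 0.047 0.18 ] [-0.016  0.117 -0.312  0.066  0.009 -0.   ]
0.0 [ 0.885  0.36  -1.38   2.22   0.838  0.762 -1.103]
C [ 0.53 -0.08  0.2 ] [-0.494  0.267  0.025  0.198  0.028  0.   ]
0.0 [ 0.989  0.637 -1.312  1.863  0.669  1.184 -0.619]
```

Released: the edge reads 7.88 against about 5.25 with the pin up, which is a full drop. Retreating along the axis, then up and over to the weight.

Call:
{"api": "apply_moves", "payload": {
  "rows": [
    [0.003,-0.012,-0.08,0.034,0.005,0],
    [0.007,-0.025,-0.165,0.068,0.011,0],
    [0.007,-0.025,-0.165,0.068,0.011,0]
  ]
}}

```text
clock: 17.18
tcp_pos: [0.4794, 0.046, 0.0982]
orientation: [1.977, 1.941, 0.326]
contact_force: [0.0, -1.0, -0.2]
grip_width: 0.0308
gripper_force: 0.0
```

Call:
{"api": "apply_moves", "payload": {
  "rows": [
    [-0.016,0.117,-0.312,0.066,0.009,0],
    [-0.016,0.117,-0.312,0.066,0.009,0],
    [-0.016,0.117,-0.312,0.066,0.009,0]
  ]
}}

```text
clock: 17.55
tcp_pos: [0.4761, 0.0488, 0.1825]
orientation: [2.043, 2.002, 0.245]
contact_force: [0.1, -0.4, 0.3]
grip_width: 0.031
gripper_force: 0.0
```

Call:
{"api": "apply_moves", "payload": {
  "rows": [
    [-0.9,0.4,0.02,0.198,0.028,0],
    [-0.9,0.4,0.02,0.198,0.028,0],
    [-0.9,0.4,0.02,0.198,0.028,0],
    [-0.9,0.4,0.02,0.198,0.028,0],
    [-0.9,0.4,0.02,0.198,0.028,0]
  ],
  "claw": 0.47
}}

```text
clock: 18.18
tcp_pos: [0.5643, -0.1833, 0.2169]
orientation: [2.249, 2.177, -0.035]
contact_force: [0.1, 0.5, -0.6]
grip_width: 0.0402
gripper_force: 0.0
```

```bash
python3 st.py|tail -3
python3 - <<'E'
from kin import *
np.set_printoptions(precision=4,suppress=True)
s=r.get_obs();print(s["joints"],s["tcp_pos"])
p=r.grab_frame("wrist");save(p,"w6.png")
for t in("weight_1","vial_04","pan_centre","pin_head","knob_grip"):
    print(t,[(np.round(d["point"],1).tolist(),round(d["conf"],2),atz(p,d["point"],.077 if t[0]=="p" else 0)) for d in r.landmark_of(p,t)][:3])
print("expect weight px",proj(p,[.577,-.2,0]))
down=toolR(YAW,-np.radians(101),0)
print(move([.577,-.2,.16],down))
E
```

```text
psi tool deg 97.73552073658792 tcp [ 0.564 -0.183  0.217]
top [([240.2, 248.6], 0.4)] [235.601 244.   ] [237.972 244.452]
scene [] [270.97  230.089] [271.854 230.893]
[ 1.0435  0.675  -1.2577  1.723   0.6941  1.2715 -0.4023] [ 0.5633 -0.1753  0.2186]
weight_1 [([339.5, 221.4], 0.93, array([ 0.5811, -0.2003,  0.    ])), ([194.1, 253.2], 0.86, array([ 0.4442, -0.2288, -0.    ]))]
vial_04 [([256.2, 192.5], 0.68, array([ 0.5067, -0.1721,  0.    ]))]
pan_centre []
pin_head []
knob_grip []
expect weight px [335.0404 221.1269]
[-0.089  0.055  0.242 -0.003  0.015 -0.005]
```

View pics/w6.png

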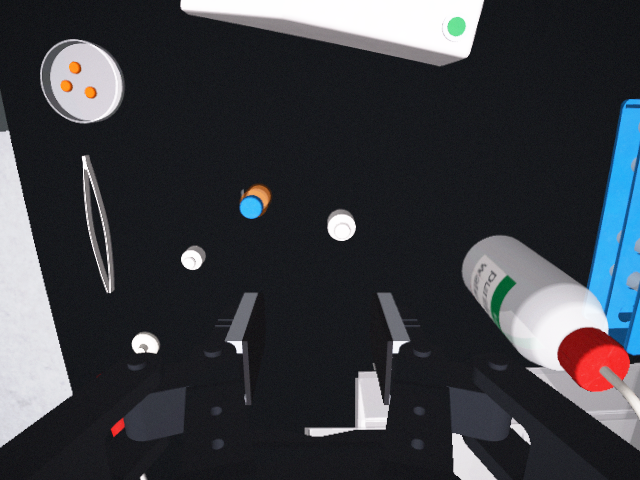

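The larger weight is at (341,225), and the vial at (254,202) is well clear. Going down over the weight.

Call:
{"api": "apply_moves", "payload": {
  "rows": [
    [-0.05,0.03,0.2,0,0.015,0],
    [-0.09,0.067,0.4,0,0.015,0],
    [-0.09,0.067,0.5,0,0.015,0],
    [-0.09,0.067,0.5,0,0.015,0]
  ]
}}

```text
clock: 19.18
tcp_pos: [0.5789, -0.2014, 0.0944]
orientation: [-2.241, -2.193, 0.004]
contact_force: [0.1, -1.0, 0.8]
grip_width: 0.0402
gripper_force: 0.0
```

Run:
```python
from kin import *
np.set_printoptions(precision=4,suppress=True)
r.grab_frame("top");s=r.get_obs();print(s["joints"],s["tcp_pos"])
p=r.grab_frame("wrist");save(p,"w7.png")
for t in("weight_1",):
    print(t,[(np.round(d["point"],1).tolist(),round(d["conf"],2),atz(p,d["point"],0)) for d in r.landmark_of(p,t)][:3],[d["rect"] for d in r.outline_of(p,t)][:2])
s=r.get_obs();o=R.from_rotvec(s["orientation"])
print(s["tcp_pos"],"tool z",o.apply([0,0,1]),"tool y",o.apply([0,1,0]))
down=toolR(YAW,-np.radians(101),0)
for T in((.58,-.2,.06),(.58,-.2,.004)): print(move(T,down))
```

```text
[ 0.9909  0.834  -1.1297  1.7614  0.8366  1.1202 -0.4416] [ 0.5801 -0.2012  0.0962]
weight_1 [([320.2, 238.2], 0.94, array([ 0.581 , -0.1999,  0.    ])), ([106.8, 286.3], 0.63, array([ 0.443 , -0.2294,  0.    ]))] [[83.6, 272.6, 41.8, 39.2], [301.0, 218.7, 46.2, 53.7]]
[ 0.5811 -0.2018  0.0977] tool z [-0.0009  0.0008 -1.    ] tool y [ 0.9998 -0.0218 -0.0009]
[ 0.007 -0.005  0.151 -0.001 -0.001 -0.005]
[ 0.007 -0.004  0.375 -0.001 -0.001 -0.005]
```

Call:
{"api": "apply_moves", "payload": {
  "rows": [
    [0.007,0,0.15,0,0,0],
    [0.007,0,0.26,0,0,0],
    [0.007,0,0.34,0,0,0],
    [0.007,0,0.372,0,0,0],
    [0.007,0,0.372,0,0,0]
  ]
}}

```text
clock: 20.0
tcp_pos: [0.5797, -0.2004, 0.0023]
orientation: [-2.243, -2.193, 0.003]
contact_force: [0.3, 0.3, 0.1]
grip_width: 0.0401
gripper_force: 0.0
```

Call:
{"api": "apply_moves", "payload": {
  "rows": [
    [0,0,0,0,0,0],
    [0,0,0,0,0,0],
    [0,0,0,0,0,0],
    [0,0,0,0,0,0]
  ],
  "claw": 0,
  "newtons": 30
}}

```text
clock: 20.5
tcp_pos: [0.5804, -0.2005, 0.0035]
orientation: [-2.245, -2.194, 0.001]
contact_force: [0.3, 0.1, 5.6]
grip_width: 0.0232
gripper_force: 29.8
```

Run:
```python
from kin import *
np.set_printoptions(precision=4,suppress=True)
s=r.get_obs();q=np.array(s["joints"]);print(q,s["tcp_pos"],s["grip_width"])
o=R.from_rotvec(s["orientation"]);P=np.array(s["tcp_pos"])
for T in((.582,-.2,.16),(.62,-.05,.16),(.631,.04,.13),(.631,.04,.083)):
    q,e=simpath(q,np.array(T),o);print(T,move(T,o,P,o),round(e,4),q);P=np.array(T)
```

```text
[ 0.9332  0.9389 -1.0283  1.7993  0.9602  1.0024 -0.5227] [ 0.5804 -0.2005  0.0035] 0.023166926597596588
(0.582, -0.2, 0.16) [ 0.003  0.005 -0.626  0.     0.     0.   ] 0.0 [ 1.0209  0.7699 -1.1893  1.7134  0.7623  1.2059 -0.3934]
(0.62, -0.05, 0.16) [0.603 0.138 0.    0.    0.    0.   ] 0.0 [ 0.7571  0.7706 -1.1734  1.6976  0.7562  1.2057 -0.6333]
(0.631, 0.04, 0.13) [0.361 0.036 0.12  0.    0.    0.   ] 0.0 [ 0.5839  0.8093 -1.1342  1.6952  0.7898  1.1717 -0.7899]
(0.631, 0.04, 0.083) [-0.     0.     0.188  0.     0.     0.   ] 0.0 [ 0.5603  0.859  -1.09    1.7238  0.8452  1.1097 -0.8258]
```

Call:
{"api": "apply_moves", "payload": {
  "rows": [
    [0,0,-0.05,0,0,0],
    [0,0,-0.2,0,0,0],
    [0,0,-0.4,0,0,0],
    [0,0,-0.62,0,0,0],
    [0,0,-0.62,0,0,0]
  ]
}}

```text
clock: 21.12
tcp_pos: [0.5827, -0.2004, 0.1625]
orientation: [2.245, 2.195, 0.003]
contact_force: [-0.0, -0.0, -0.9]
grip_width: 0.0232
gripper_force: 29.6
```

Call:
{"api": "apply_moves", "payload": {
  "rows": [
    [0.15,0.03,0,0,0,0],
    [0.35,0.08,0,0,0,0],
    [0.55,0.12,0,0,0,0],
    [0.75,0.16,0,0,0,0],
    [0.9,0.18,0,0,0,0]
  ]
}}

```text
clock: 21.75
tcp_pos: [0.6297, 0.0254, 0.1568]
orientation: [-2.241, -2.195, 0.004]
contact_force: [0.1, -0.2, -1.5]
grip_width: 0.0231
gripper_force: 29.6
```

Run:
```python
from kin import *
np.set_printoptions(precision=4,suppress=True)
r.grab_frame("top");s=r.get_obs();p=r.grab_frame("wrist");save(p,"w8.png")
print(s["tcp_pos"],s["grip_width"],s["gripper_force"])
o=R.from_rotvec([-2.243,-2.193,.003])
print([(d["point"],round(d["conf"],2),atz(p,d["point"],.077)) for d in r.landmark_of(p,"pan_centre")],move([.631,.0405,.12],o))
for d in r.outline_of(p,"pan_centre")[:2]: print(d["rect"],d["conf"])
```

```text
[0.6293 0.0318 0.1577] 0.02290899387654026 29.6347975730896
[([316.4, 236.5], 0.65, array([0.6281, 0.0392, 0.077 ]))] [ 0.058  0.006  0.148 -0.    -0.     0.003]
[66.3, 17.7, 392.2, 367.0] 0.68
```

View pics/w8.png

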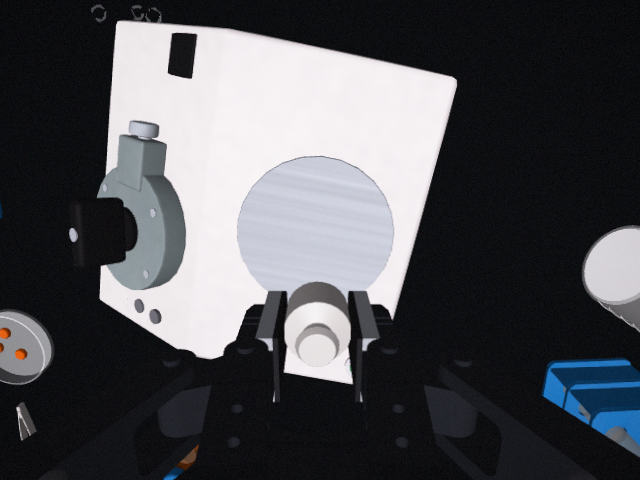

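The view shows the weight held upright at (318,330), the pan centred near (316,234), and the pin head right against the guide at (144,128). Now to place it.

Call:
{"api": "apply_moves", "payload": {
  "rows": [
    [0.03,0,0.08,0,0,0],
    [0.034,0.003,0.15,0,0,0],
    [0.034,0.003,0.2,0,0,0],
    [0.034,0.003,0.24,0,0,0],
    [0.034,0.003,0.24,0,0,0]
  ]
}}

```text
clock: 22.58
tcp_pos: [0.6306, 0.0313, 0.0966]
orientation: [-2.243, -2.193, 0.005]
contact_force: [0.8, -0.6, -1.0]
grip_width: 0.0231
gripper_force: 29.6
```

Run:
```python
from kin import *
np.set_printoptions(precision=4,suppress=True)
s=r.get_obs();o=R.from_rotvec([-2.243,-2.193,.003])
print(s["tcp_pos"],s["contact_force"],R.from_rotvec(s["orientation"]).apply([0,0,1]),move([.630,.040,.0815],o))
```

```text
[0.6306 0.0313 0.0966] [ 0.8422 -0.6093 -1.0018] [-0.0054  0.0014 -1.    ] [ 0.035 -0.003  0.06  -0.     0.    -0.   ]
```

Call:
{"api": "apply_moves", "payload": {
  "rows": [
    [0.02,-0.002,0,0,0,0],
    [0.035,-0.003,0.02,0,0,0],
    [0.035,-0.003,0.04,0,0,0],
    [0.035,-0.003,0.056,0,0,0],
    [0.035,-0.003,0.056,0,0,0]
  ]
}}

```text
clock: 23.2
tcp_pos: [0.6302, 0.0402, 0.0831]
orientation: [-2.244, -2.193, 0.004]
contact_force: [-0.5, -0.7, -1.6]
grip_width: 0.0229
gripper_force: 29.6
```

Call:
{"api": "apply_moves", "payload": {
  "rows": [
    [0,0,0.003,0,0,0],
    [0,0,0.005,0,0,0],
    [0,0,0.005,0,0,0]
  ]
}}

```text
clock: 23.58
tcp_pos: [0.6304, 0.0405, 0.0824]
orientation: [-2.244, -2.193, 0.003]
contact_force: [0.2, 1.4, -0.5]
grip_width: 0.0227
gripper_force: 29.6
```

Call:
{"api": "apply_moves", "payload": {
  "rows": [
    [0,0,0.003,0,0,0],
    [0,0,0.005,0,0,0],
    [0,0,0.005,0,0,0]
  ]
}}

```text
clock: 23.95
tcp_pos: [0.6303, 0.0405, 0.081]
orientation: [-2.244, -2.194, 0.003]
contact_force: [-0.4, -0.4, -0.6]
grip_width: 0.0231
gripper_force: 29.6
```

Call:
{"api": "apply_moves", "payload": {
  "rows": [
    [0,0,0.002,0,0,0],
    [0,0,0.004,0,0,0],
    [0,0,0.004,0,0,0]
  ]
}}

```text
clock: 24.32
tcp_pos: [0.6304, 0.0405, 0.0805]
orientation: [-2.244, -2.194, 0.003]
contact_force: [-2.9, -1.6, 3.7]
grip_width: 0.0227
gripper_force: 30.0
```

Contact: +3.7 N at TCP z 0.0805, right where expected. Opening slightly and retreating straight up.

Call:
{"api": "apply_moves", "payload": {
  "rows": [
    [0,0,0,0,0,0],
    [0,0,0,0,0,0],
    [0,0,0,0,0,0],
    [0,0,0,0,0,0]
  ],
  "claw": 0.48
}}

```text
clock: 24.82
tcp_pos: [0.6304, 0.0405, 0.08]
orientation: [-2.244, -2.193, 0.003]
contact_force: [0.3, -0.8, -0.9]
grip_width: 0.041
gripper_force: 0.0
```

Call:
{"api": "apply_moves", "payload": {
  "rows": [
    [0,0,-0.05,0,0,0],
    [0,0,-0.15,0,0,0],
    [0,0,-0.3,0,0,0],
    [-0.15,0,-0.5,0,0,0],
    [-0.15,0,-0.5,0,0,0]
  ]
}}

```text
clock: 25.45
tcp_pos: [0.6329, 0.0007, 0.2108]
orientation: [2.25, 2.189, 0.005]
contact_force: [-0.4, 0.3, 0.6]
grip_width: 0.0408
gripper_force: 0.0
```

```bash
python3 st.py|tail -2; python3 prof.py|tail -1
python3 - <<'E'
from kin import *
np.set_printoptions(precision=4,suppress=True)
p=r.grab_frame("wrist");save(p,"w9.png")
print([(np.round(d["point"],1),round(d["conf"],2),atz(p,d["point"],.077)) for d in r.landmark_of(p,"weight_1")][:2],[(np.round(d["point"],1),atz(p,d["point"],.077)) for d in r.landmark_of(p,"pan_centre")],r.get_obs()["contact_force"])
E
```

```text
top [([237.5, 248.6], 0.39)] [235.601 244.   ] [237.972 244.452]
scene [([329.9, 218.1], 0.74)] [270.97  230.089] [271.854 230.893]
25.4 [252 252 252 252 252 251 251 248 240 231 222 199 178 174 176 176 175] edge240 8.07
[(array([316.9, 172.1]), 0.83, array([0.6288, 0.0409, 0.077 ])), (array([119. , 173.7]), 0.44, array([0.4961, 0.0432, 0.077 ]))] [(array([315.5, 174.2]), array([0.6279, 0.0396, 0.077 ]))] [ 0.5325  0.5053 -0.2715]
```

View pics/w9.png

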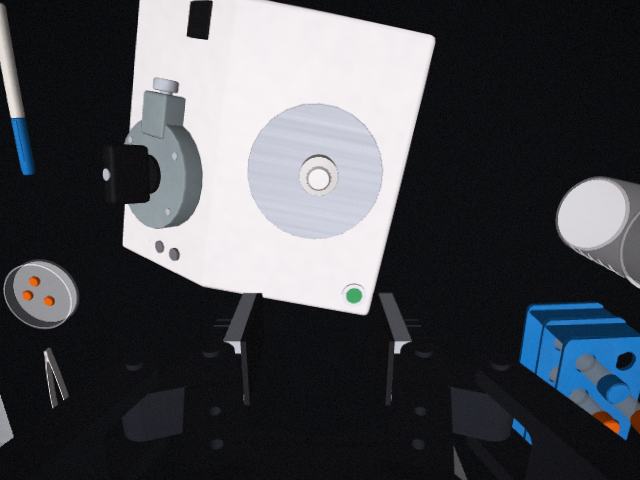

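The picture shows the weight standing upright at (319,175), within about 2 mm of the pan's centre (316,172). The pin head at (166,86) is still dropped against the guide, and the robot is clear, so I'm handing in.

```bash
python3 -c "
from bench import r
print(r.hand_in())"
```

```text
the job is handed in; nothing more can be done
None
```

I turned the knob clockwise until the lock pin dropped fully and stayed down, then set the larger weight upright within about 2 mm of the pan's centre; the job was handed in at about 25.5 s of the 61 s allowed, and the hand-in returned no verdict.

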